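# Ready the vaccine carrier: cold pack in, lid pair on, twist-lock cap off and held

## Task

Ready the blue vaccine carrier: set the cold pack fully home in the matching pocket inside it, then take the lid pair by the orange cap's handle and lower it, still locked together, until the white inner lid is seated in the carrier's mouth. Turn the cap anticlockwise (seen from above) from the red dot to the green dot and lift it off alone, leaving the inner lid seated. Drop nothing, leave the vials, plaster roll and stapler alone, and finish with the gripper still holding the cap level, about 9 cm straight above its seat, so that a colleague can fill the vial ports.

Things in the scene. Friction and masses are not known exactly. Their poses are not given: they have to be found in the camera images.
- carrier: vaccine carrier, fixed to the desk: square box with a blue shell and white rim, 160 x 160 mm, 100 mm high, open at the top. Origin: centre of its underside; z up. Inside, 46 mm below the rim (54 mm above the underside), lies a pale cradle with a pocket in its middle, 80 mm along the carrier's x, 50 mm along its y, 18 mm deep.
- pocket_floor (a point): centre of the floor of the pocket in the carrier, 36 mm above the carrier's underside; its axes are the carrier's
- mouth (a point): centre of the carrier's square mouth (104 x 104 mm, 46 mm deep to the cradle, sides along the carrier's x and y), level with the top of the rim, 100 mm above the underside; its axes are the carrier's
- cold_pack: light-blue rigid coolant block, loose, 76 mm along x, 46 mm along y, 22 mm high, bottom edges bevelled 3 mm, 0.1 to 0.2 kg, with a straight carrying rib on top: 50 mm long along x, 12 mm thick in y, from 22 to 40 mm above the underside. Origin: centre of its underside; z up. It fits the pocket either way round; home, its origin is at pocket_floor.
- inner_lid: white square inner lid, loose, 0.2 to 0.31 kg, stands on its plug at the start. Origin: centre of its underside; z up. Plug 100 x 100 mm, 18 mm deep, lowest 8 mm tapered to 90 mm, fits the mouth in any quarter turn. Above it a flange 124 x 124 mm (z 18 to 26 mm) that comes to rest on the carrier's rim: origin then 18 mm below point mouth. The seated lid can turn by 0.05 rad at most.
- red_dot (a point): red dot on top of the inner lid's flange: the cap's white line points at it when locked. It lies 45 degrees anticlockwise (from above) from the inner lid's x axis
- green_dot (a point): green dot on top of the inner lid's flange: the cap's white line points at it when unlocked. It lies 105 degrees anticlockwise (from above) from the inner lid's x axis
- outer_cap: orange round cap, 104 mm across, flat top at 22 mm, 0.12 kg. Origin: centre of its lower edge, 26 mm above the inner lid's origin when resting on its flange; z up. White line on top at 45 degrees anticlockwise from its x. 'Turn' = its yaw minus the inner lid's, anticlockwise from above: 0 to 0.2 rad at the start, locked below 0.35, unlocked from 0.75 to 1.2 (green dot 1.05), stop at 1.27 rad.
- cap_handle (a point): middle of the cap's bar handle, 35 mm above the cap's lower edge; the bar runs along the cap's x, 78 mm long, 14 mm thick in y, from 22 to 48 mm above the lower edge. Lifted while locked, the cap rises 4 mm, then three hooks in its skirt carry the inner lid along, with about 2 mm of sideways play and a little turning play. Unlocked, it lifts straight off.
- vial_a: small glass vial, 23 mm across, 49 mm high, standing; bystander. Origin: centre of its underside, z along the vial
- vial_b: small glass vial, 23 mm across, 49 mm high, standing; bystander. Origin: centre of its underside, z along the vial
- plaster_roll: beige roll of fixing plaster, 52 mm across, 25 mm high, lying flat; bystander. Origin: centre of its underside
- stapler: dark-blue stapler, 148 x 36 x 45 mm; bystander. Origin: centre of its underside
Things that resemble listed ones, but are neither listed nor needed, are in the scene too. Of the things like the cold_pack, leave any that is brown; of the rest the smaller one is meant.

How it is judged:
By the outcome, as a careful person would: the job done as asked, in the order asked, and still so for the second after the job is handed in, while the arm keeps its last pose, push and grip.
It also fails if it takes over 58 s, if anything falls off the work surface, if the arm or the gripper's body presses on something with over 40 N, if the wrist force passes 120 N, or if a joint passes its speed limit or range.

## Robot

A 6-joint arm with a two-finger parallel gripper is mounted at the origin on a cart in front of the work surface, level with it; the furniture and walls round the work are solid. World frame = base frame: x ahead of the robot, y to its left, z up, the work surface at z = 0. Lengths are in m, angles in rad, forces in N, time in s.
With the tool pointing down it reaches from about 0.35 to 0.775 m from the base axis. Payload 7.3 kg.
Tool frame: the origin (TCP) lies at the very end of the fingers, on their centre line; the grasp point (between the pads) lies 19 mm behind it; z points along the fingers, y is the line along which they close (so a half turn about z gives the same grasp; the last joint's range is limited). The gripper opens to 92 mm and grips with 3 to 60 N. Pads are 19 mm wide; open, the fingers measure 130 mm over their backs; the gripper's body (75 mm by 190 mm) begins 47 mm behind the grasp point.
Start: joints at [-1.446, 0.342, 1.524, -0, 1.275, -0.146], TCP at [0.14, -0.506, 0.194] pointing down, gripper open.
Joint ranges: [-2.53, 2.53], [-0.77, 2.02], [0.04, 2.7], [-1, 4.14], [0.28, 2.66], [-3.11, 3.11]. Speed limits (rad/s): [2.57, 2.57, 3.14, 3.14, 3.14, 3.14].

## Interface

Orientations are given as a 3x3 rotation matrix whose columns are the frame's x, y, z axes.
In Python, from workcell import env, vision, spotter gives the robot as it stands.
- The arm moves only by the tool carry_out, never from a script. Its argument "increments" is a list of rows, each a list of 7 numbers: the opening, from 0 (shut) to 1 (fully open), then the shift along the tool's x, y, z in normalised numbers (1 is 1 m), then the turn, a rotation vector about the tool's x, y, z in normalised numbers (1 is 2 rad). A call has 1 to 10 rows; each row is the pose to reach, as a shift and turn from the pose commanded when the call began, along the tool's axes at that moment; what a row does not reach only later rows make up. A row lasts 1/12 s, in which the tool goes at most 41.7 mm and 7.16 degrees, less where a joint would pass 70% of its speed; a pose out of reach is approached as far as the arm can. A call with a gripper value outside its range is refused whole. The fingers move at their own pace and stop on an object; "force" is the grip in N (left out, the last holds). Time passes only in rows, so rows that repeat a pose let the fingers close. It gives the time, the measured TCP pose, the force, the opening and the grip force at its end, in the units of the state.
- env.get_obs(): the state, without advancing time (a new reading comes with each control period).
- vision.snapshot(name): name is "side" or "top"; returns a dict with "frame" (420x560x3 uint8, red, green, blue), "mtx" (3x3 intrinsics, pixels), "pose" (4x4, takes a point from camera to world coordinates). Camera axes: x right, y up, looking along -z (the intrinsics and any distortion apply to the point x, -y, -z); pixel columns grow to the right and rows downward; lengths in m; the calibration is good to about 2 mm. A picture is of the moment at which its call begins. There is no depth.
- env.job_done(): hands the job in; it is judged then, once.
Trained networks look in a picture, given as the dict that the camera call returned (one of the last four; its "shot" number tells which), for a name from the list of things; names that differ only in an ending like _2 or _b are one class to them, and where a whole thing is asked for, a point or a joint stands for the part that bears it (a point fixed in the world has none). Each returns a list of dicts, best first, with "score" (0 to 1); they miss things now and then, are a little off and sometimes report something else, mostly with a low value. They report only what shows in the picture. A call takes as long as a camera call. They do not tell look-alikes from the thing itself.
- spotter.recognise(target, picture): "position" ([row, column] in pixels, amid what is visible of it).
The state is a dict: "t": time; "joints": joint angles; "joint_velocities": joint speeds; "effort": joint torques, N m; "tcp_pos": TCP position; "ee_rot": TCP orientation; "force": force on the tool from outside, world axes, zero at the start; "wrist_torque": the same for the moment, N m; "opening": finger opening in m; "finger_force": force on a finger pad.
Only numpy, scipy, OpenCV 4.12 (cv2) and the standard library are available. Lean on these libraries where they do the work, as an engineer would, in place of code of your own. Each camera call takes 0.05 s, during which the arm holds its last target. There are 200 camera calls.

## Working session

There is one attempt and no reset: what is moved stays moved. The work goes in short steps, Python scripts to look and compute and a tool call to move; the robot and the scene stay as the last step left them, time stands still between calls to the robot, and variables do not carry over. Pictures are saved under pics/ and viewed, at most 10 in all, crops included, and the job is handed in when it is done.

Besides the shell and the picture viewer there is one more tool, called as name([rows], argument=value, ...), one row to a line, values as JSON. carry_out: Moves the arm, as the interface text tells. Its arguments: {"type":"object","properties":{"increments":{"type":"array","items":{"type":"array","items":{"type":"number"}}},"force":{"type":"number"}},"required":["increments"]}

```bash
mkdir -p pics; ls; python3 - <<'E'
from workcell import env, vision, spotter
import cv2, numpy as np
o=env.get_obs(); print(o['t'],o['tcp_pos'],o['ee_rot'],o['opening'])
for n in ['top','side']:
    s=vision.snapshot(n); cv2.imwrite(f'pics/{n}0.png',s['frame'][:,:,::-1])
    print(n,s['mtx'].tolist(),np.round(s['pose'],4).tolist(),[k for k in s], s.get('dist'))
    for t in ['carrier','cold_pack','inner_lid','outer_cap','cap_handle','red_dot','green_dot','vial_a','plaster_roll','stapler']:
        print(t,[(np.round(d['position']).tolist(),round(d['score'],2)) for d in spotter.recognise(t,s)])
E
```

```text
pics
0.0 [ 0.14040172 -0.50539421  0.19305301] [[ 9.63550749e-01  2.67525541e-01 -1.98796676e-04]
 [ 2.67525530e-01 -9.63549586e-01  1.51176954e-03]
 [ 2.12886510e-04 -1.50984986e-03 -9.99998838e-01]] 0.0916841208664844
top [[383.9142264565229, 0.0, 281.9913072788624], [0.0, 383.9142264565229, 214.97239913565048], [0.0, 0.0, 1.0]] [[0.0107, 0.9942, -0.107, 0.4552], [-0.9999, 0.0093, -0.0136, 0.0876], [-0.0125, 0.1071, 0.9942, 1.1301], [0.0, 0.0, 0.0, 1.0]] ['frame', 'mtx', 'pose', 'shot'] None
carrier [([224.0, 319.0], 0.58), ([252.0, 378.0], 0.33)]
cold_pack [([208.0, 255.0], 0.91), ([250.0, 227.0], 0.87), ([262.0, 184.0], 0.86)]
inner_lid [([244.0, 379.0], 0.62), ([258.0, 147.0], 0.47)]
outer_cap [([255.0, 396.0], 0.84)]
cap_handle [([254.0, 396.0], 0.77)]
red_dot [([262.0, 375.0], 0.62)]
green_dot [([254.0, 376.0], 0.88)]
vial_a [([165.0, 368.0], 0.42)]
plaster_roll [([286.0, 304.0], 0.65)]
stapler [([254.0, 146.0], 0.86), ([258.0, 397.0], 0.3)]
side [[452.5387761336751, 0.0, 274.7548422420762], [0.0, 452.5387761336751, 208.8025636639708], [0.0, 0.0, 1.0]] [[0.9992, 0.0174, -0.0357, 0.5183], [-0.0386, 0.6385, -0.7687, -0.9072], [0.0094, 0.7694, 0.6387, 0.9235], [0.0, 0.0, 0.0, 1.0]] ['frame', 'mtx', 'pose', 'shot'] None
carrier [([242.0, 268.0], 0.89)]
cold_pack [([169.0, 236.0], 0.82), ([204.0, 288.0], 0.8)]
inner_lid [([333.0, 236.0], 0.88)]
outer_cap [([312.0, 233.0], 0.64)]
cap_handle [([309.0, 237.0], 0.62)]
red_dot [([329.0, 244.0], 0.85)]
green_dot [([329.0, 230.0], 0.6)]
vial_a [([268.0, 340.0], 0.69), ([310.0, 235.0], 0.52)]
plaster_roll [([241.0, 208.0], 0.57), ([195.0, 241.0], 0.45)]
stapler [([155.0, 237.0], 0.81)]
```

```bash
python3 - <<'E'
import cv2
a=cv2.imread('pics/top0.png')[110:340,110:440]; cv2.imwrite('pics/t1.png',cv2.resize(a,(792,552),interpolation=cv2.INTER_CUBIC))
a=cv2.imread('pics/side0.png')[120:400,130:430]; cv2.imwrite('pics/s1.png',cv2.resize(a,(630,588),interpolation=cv2.INTER_CUBIC))
E
```

```text
(no output)
```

View pics/t1.png

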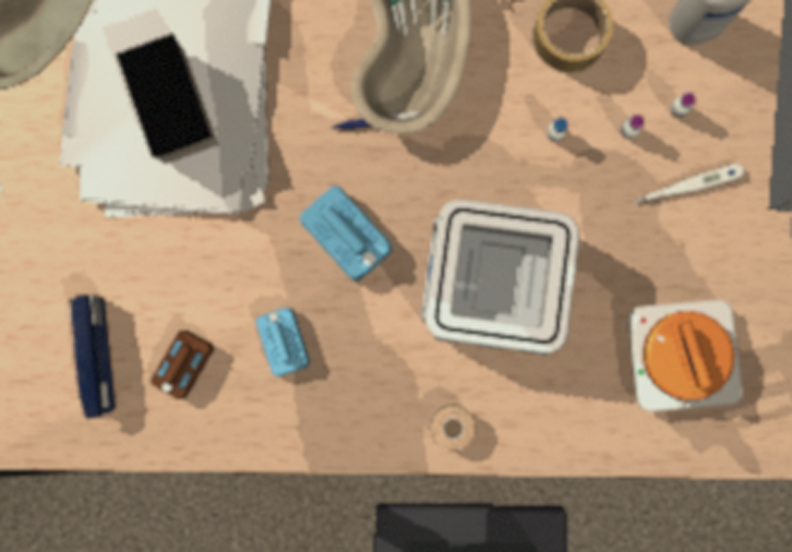

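View pics/s1.png

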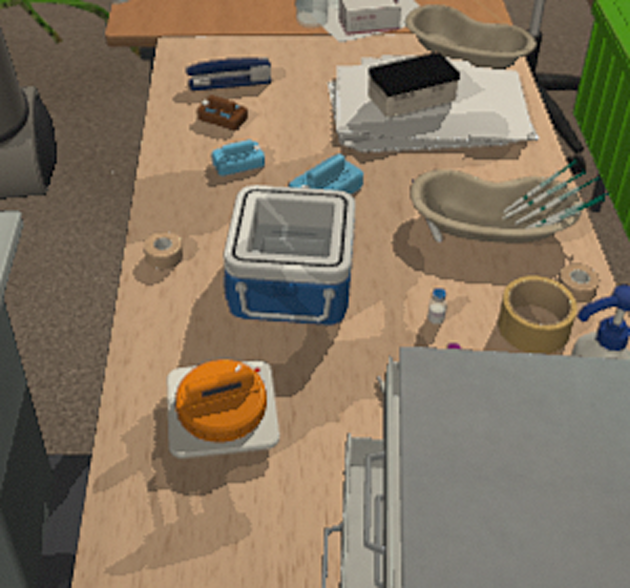

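The top view has the small blue pack at about (row 252, col 227), the larger blue look-alike at (208, 255) and the brown one at (262, 184). The carrier is at (224, 319) and the lid pair at (258, 396). The red dot is on the far-left corner of the flange. Next I'll fit silhouettes in both views.

```bash
cat > h.py <<'E'
import numpy as np, cv2
from scipy.optimize import minimize
from workcell import env, vision, spotter
S=4
def proj(s,P):
    P=np.atleast_2d(P); T=np.linalg.inv(s['pose']); c=P@T[:3,:3].T+T[:3,3]
    q=np.c_[c[:,0],-c[:,1],-c[:,2]]@s['mtx'].T
    return q[:,:2]/q[:,2:]
def ray(s,rc,z):
    d=np.linalg.inv(s['mtx'])@[rc[1],rc[0],1]; d=s['pose'][:3,:3]@[d[0],-d[1],-d[2]]; o=s['pose'][:3,3]
    return o+d*(z-o[2])/d[2]
def box(lx,ly,z0,z1,r=0):
    a=[(sx*(lx/2-r)+r*np.cos(t),sy*(ly/2-r)+r*np.sin(t)) for sx,sy,t0 in((1,1,0),(-1,1,1),(-1,-1,2),(1,-1,3)) for t in np.pi/2*(t0+np.linspace(0,1,5))]
    return np.array([(x,y,z) for z in(z0,z1) for x,y in a])/1000
def cyl(d,z0,z1):
    return np.array([(d/2*np.cos(t),d/2*np.sin(t),z) for z in(z0,z1) for t in np.linspace(0,2*np.pi,40)])/1000
def place(M,p,z=0):
    c,s_=np.cos(p[2]),np.sin(p[2]); return np.c_[M[:,0]*c-M[:,1]*s_+p[0],M[:,0]*s_+M[:,1]*c+p[1],M[:,2]+z]
def sil(s,Ms,p,z,shape=(420,560)):
    m=np.zeros((shape[0]*S,shape[1]*S),np.uint8)
    for M in Ms:
        q=(proj(s,place(M,p,z))+.5)*S-.5
        cv2.fillConvexPoly(m,cv2.convexHull(np.round(q*16).astype(np.int32)),1,shift=4)
    return cv2.resize(m.astype(np.float32),shape[::-1],interpolation=cv2.INTER_AREA)
def fit(items,Ms,p0,z=0):
    # items: (snapshot, float mask)
    def cost(p): return sum(np.abs(sil(s,Ms,p,z)-m).sum()/m.sum() for s,m in items)
    sim=np.array(p0)+np.array([[0,0,0],[.012,0,0],[0,.012,0],[0,0,.15]])
    r=minimize(cost,p0,method='Nelder-Mead',options=dict(initial_simplex=sim,xatol=1e-4,fatol=1e-5,maxfev=250))
    sim=r.x+np.array([[0,0,0],[.004,0,0],[0,-.004,0],[0,0,-.06]])
    r=minimize(cost,r.x,method='Nelder-Mead',options=dict(initial_simplex=sim,xatol=1e-4,fatol=1e-5,maxfev=250))
    return r.x,r.fun
def hsv(s): return cv2.cvtColor(s['frame'],cv2.COLOR_RGB2HSV).astype(int)
def blob(m,rc,k=3):
    m=cv2.morphologyEx(m.astype(np.uint8),cv2.MORPH_CLOSE,np.ones((k,k)))
    n,l=cv2.connectedComponents(m); ys,xs=np.where(m); i=np.argmin((ys-rc[0])**2+(xs-rc[1])**2)
    m=(l==l[ys[i],xs[i]]).astype(np.uint8)
    c,_=cv2.findContours(m,cv2.RETR_EXTERNAL,cv2.CHAIN_APPROX_NONE); o=np.zeros_like(m); cv2.drawContours(o,c,-1,1,-1); return o
PACK=[box(76,46,0,22),box(50,12,22,40)]
LID=[box(124,124,18,26,6),box(100,100,0,18),cyl(104,26,48),box(78,14,48,74)]
CAP=[cyl(104,0,22),box(78,14,22,48)]
CAR=[box(160,160,20,100,14)]
E
cat > m1.py <<'E'
from h import *
st=vision.snapshot('top'); ss=vision.snapshot('side')
def masks(name):
    out=[]
    for s,rc in zip((st,ss),{'pack':((252,227),(195,243)),'lid':((258,396),(312,233)),'cap':((258,396),(312,233)),'car':((224,319),(242,268))}[name]):
        h=hsv(s); H,Sa,V=h[...,0],h[...,1],h[...,2]
        blue=(H>88)&(H<125)&(Sa>70)
        orange=(H<14)&(Sa>185)&(V>60); white=(Sa<55)&(V>95)
        m={'pack':blue&(H<108),'lid':orange|white,'cap':orange,'car':white|(blue)|(Sa<45)}[name]
        out.append((s,blob(m,rc,3)))
    return out
vis=[st['frame'][:,:,::-1].copy(),ss['frame'][:,:,::-1].copy()]
for n,Ms,p0,z in (('pack',PACK,(.34,.245,.4),0),('lid',LID,(.33,-.24,.1),0),('cap',CAP,(.33,-.24,.25),.026),('car',CAR,(.42,-.01,-.1),0)):
    it=masks(n); print(n,[(int(m.sum())) for s,m in it])
    for q in (it[:1],it[1:],it):
        p,f=fit(q,Ms,p0,z); print('  ',np.round(p,4),round(f,3))
    for v,(s,m) in zip(vis,it):
        for M in Ms:
            cv2.polylines(v,[cv2.convexHull(np.round(proj(s,place(M,p,z))*16).astype(np.int32))],True,(0,0,255),1,shift=4)
        c,_=cv2.findContours(m,cv2.RETR_EXTERNAL,cv2.CHAIN_APPROX_NONE); cv2.drawContours(v,c,-1,(0,255,0),1)
a=cv2.resize(vis[0][170:300,200:430],(796,450),interpolation=cv2.INTER_NEAREST); b=cv2.resize(vis[1][170:370,180:330],(450,600),interpolation=cv2.INTER_NEAREST)
cv2.imwrite('pics/f1.png',a); cv2.imwrite('pics/f2.png',b)
E
python3 m1.py
```

```text
pack [364, 291]
   [0.5373 0.0845 0.1883] 2.184
   [-0.3087  2.722   0.0204] 1.0
   [0.467  0.2624 0.3273] 0.528
lid [1, 1]
   [  1.338   0.268 -16.1  ] 1.0
   [  0.6487   2.8947 -27.5667] 1.0
   [  0.6487   2.8947 -27.5667] 2.0
cap [1, 1]
   [  1.5727   0.8707 -20.55  ] 1.0
   [  0.622   2.884 -16.35 ] 1.0
   [  0.682   2.572 -13.55 ] 2.0
car [3535, 4145]
   [ 0.542   0.0036 -0.1276] 0.044
   [ 5.4400e-01 -4.0000e-04 -1.6866e+00] 0.148
   [ 0.5429  0.0032 -0.1248] 0.204
```

```bash
python3 - <<'E'
from h import *
st=vision.snapshot('top'); ss=vision.snapshot('side')
print(ray(st,(252,227),.03),ray(ss,(195,243),.03),ray(st,(258,396),.05),ray(ss,(312,233),.05))
print(ray(st,(250,372),.02))
for s,l in((st,[(258,385),(262,405),(250,397),(243,380),(275,385),(240,410),(300,380),(270,425)]),(ss,[(312,225),(320,235),(335,240),(329,253),(325,214),(345,280)])):
    print([hsv(s)[a].tolist() for a in l])
E
```

```text
[0.46562991 0.2586431  0.03      ] [0.46916145 0.24016069 0.03      ] [ 0.4538068  -0.21655656  0.05      ] [ 0.45351307 -0.23560372  0.05      ]
[ 0.4758651  -0.15681228  0.02      ]
[[14, 179, 218], [12, 184, 137], [13, 182, 214], [17, 36, 218], [37, 15, 225], [21, 34, 216], [14, 93, 204], [15, 89, 118]]
[[15, 207, 137], [15, 225, 190], [18, 40, 115], [23, 30, 188], [21, 31, 114], [16, 94, 193]]
```

```bash
sed -i 's/orange=.*; white=.*/orange=(H<20)\&(Sa>140)\&(V>45); white=(Sa<62)\&(V>75)/; s/(.34,.245,.4)/(.467,.262,.33)/; s/(.33,-.24,.1)/(.454,-.22,.1)/; s/(.33,-.24,.25)/(.454,-.22,.25)/; s/(.42,-.01,-.1)/(.543,.003,-.12)/' m1.py; python3 m1.py
```

```text
pack [365, 291]
   [0.4649 0.2594 0.3301] 0.258
   [0.4684 0.2672 0.2119] 0.244
   [0.4669 0.2612 0.2819] 0.527
lid [1929, 2226]
   [ 0.4551 -0.221   0.0895] 0.034
   [ 0.4572 -0.2175  0.078 ] 0.039
   [ 0.4561 -0.2202  0.0906] 0.104
cap [1058, 1353]
   [ 0.4554 -0.2201  0.3765] 0.106
   [ 0.4573 -0.2182  0.3319] 0.068
   [ 0.4568 -0.2194  0.3083] 0.182
car [3571, 4167]
   [ 0.5416  0.0037 -0.1238] 0.042
   [ 0.5437 -0.0007 -0.1188] 0.149
   [ 0.5426  0.0031 -0.1287] 0.203
```

View pics/f1.png

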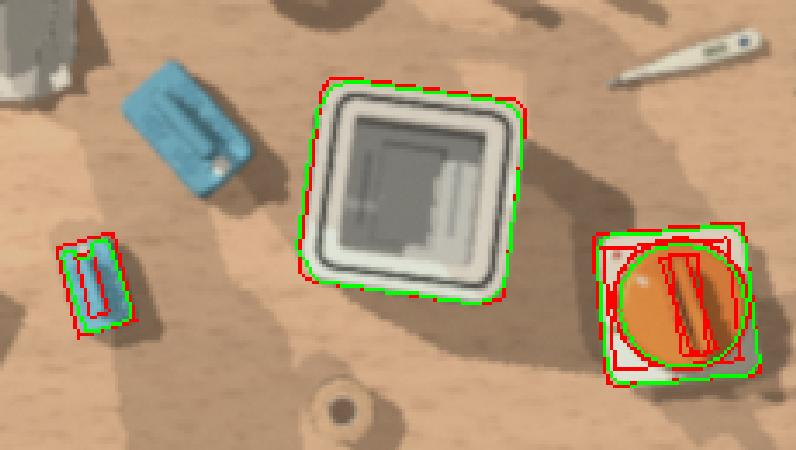

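View pics/f2.png

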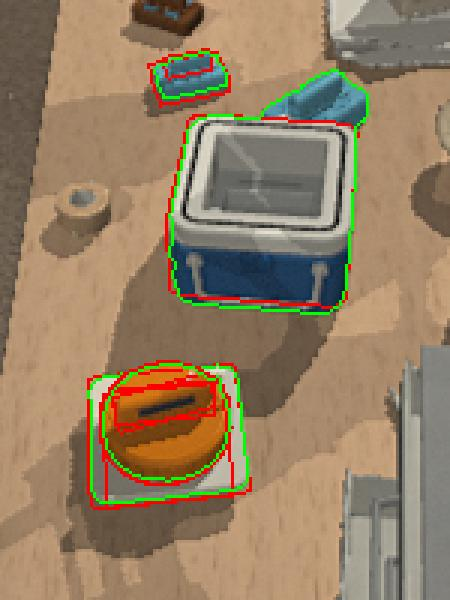

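The overlays fit well, with the carrier at about (0.542, 0.003, yaw -0.125) and the lid pair at about (0.456, -0.220). I'll zoom into the carrier to see which way the pocket runs.

```bash
python3 - <<'E'
from h import *
st=vision.snapshot('top'); ss=vision.snapshot('side')
out=[]
for s,(r,c),p in((st,(224,317),(.542,.003,-.125)),(ss,(240,268),(.543,.001,-.125))):
    K=8;R=36
    for d in (0,1):
        im=s['frame'][r-R:r+R,c-R:c+R,::-1]; im=cv2.resize(im,None,fx=5.5,fy=4.1,interpolation=cv2.INTER_CUBIC)
        im=cv2.convertScaleAbs(im,alpha=1.5,beta=-60)
        if d:
            for M in (box(104,104,100,100),box(104,104,54,54),box(80,50,54,54),box(80,50,36,36)):
                q=(proj(s,place(M,p))+.5-[c-R,r-R])*[5.5,4.1]
                cv2.polylines(im,[cv2.convexHull(q.astype(np.int32))],True,(0,0,255),1)
        out.append(im)
im=np.vstack([np.hstack(out[:2]),np.hstack(out[2:])]); print(im.shape); cv2.imwrite('pics/c1.png',im[:600,:800])
# rectified handle direction
E
```

```text
(590, 792, 3)
```

View pics/c1.png

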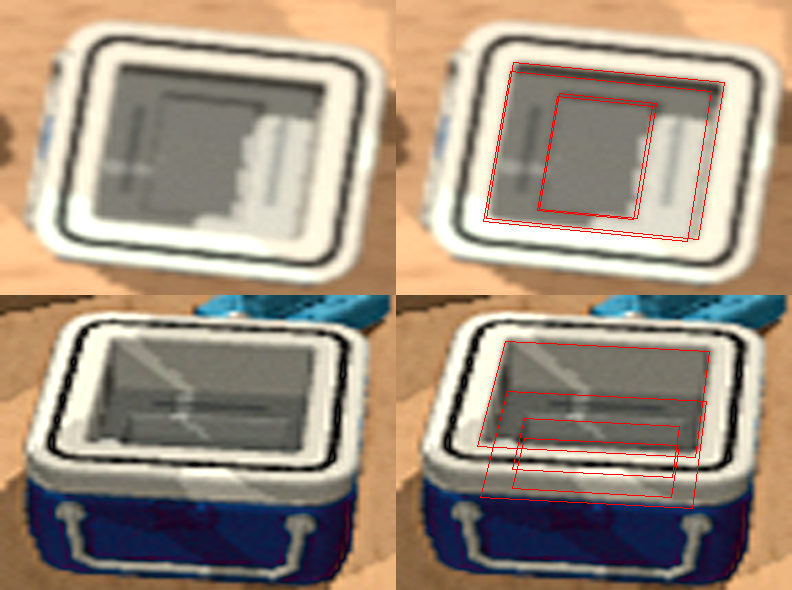

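The pocket's long side runs along world x, so carrier x is about world x with yaw near -0.12. I'll refine the mouth from the black seal ring, and refine the pack.

```bash
cat > m2.py <<'E'
from h import *
def ring(s,rc):
    h=hsv(s); up=cv2.resize(s['frame'],None,fx=4,fy=4,interpolation=cv2.INTER_CUBIC); g=up.max(2)
    p0=(.5425,.003,-.122)
    # radial search: darkest point along normals between 104/2+6 and 160/2-4 mm at z=.1
    pts=[]
    for side in range(4):
        for u in np.linspace(-.045,.045,31):
            r=np.linspace(.058,.077,60); a=side*np.pi/2
            loc=np.c_[r*np.cos(a)-u*np.sin(a),r*np.sin(a)+u*np.cos(a),0*r]
            q=(proj(s,place(loc,p0,.1))+.5)*4-.5
            v=cv2.remap(g,q[:,:1].astype(np.float32),q[:,1:].astype(np.float32),cv2.INTER_LINEAR)[:,0].astype(float)
            w=np.clip(v.max()-v-40-.0*v,0,None)
            w=np.where(v<np.percentile(v,25),v.max()-v,0)
            if v.max()-v.min()<60: continue
            pts.append((side,u,(w*r).sum()/w.sum()))
    pts=np.array(pts); m=[];k=[]
    for i in range(4):
        e=pts[pts[:,0]==i]; b=np.polyfit(e[:,1],e[:,2],1); e=e[np.abs(np.polyval(b,e[:,1])-e[:,2])<.0015]; b=np.polyfit(e[:,1],e[:,2],1); m.append(b[1]);k.append(-b[0])
    dx,dy=(m[0]-m[2])/2,(m[1]-m[3])/2; c,s_=np.cos(p0[2]),np.sin(p0[2])
    print('half sizes',np.round(m,4),'dyaw',np.round(k,3),'mouth',np.round([p0[0]+c*dx-s_*dy,p0[1]+s_*dx+c*dy,p0[2]+np.mean(k)],4))
for n in('top','side'): ring(vision.snapshot(n),0)
st=vision.snapshot('top'); ss=vision.snapshot('side')
its=[]
for s,rc in((st,(252,227)),(ss,(195,243))):
    h=hsv(s); bg=h[...,0]; m=((bg>60)&(bg<125)&(h[...,1]>25))|((h[...,1]<45)&(h[...,2]>120))
    its.append((s,blob(m,rc,3)))
for q in(its[:1],its[1:],its): print(fit(q,PACK,(.467,.262,.3)),[int(m.sum()) for s,m in q])
for q in(its[:1],its[1:],its): print('scaled',fit(q,[PACK[0]*.92,PACK[1]*.92],(.467,.262,.3)))
E
python3 m2.py
```

```text
half sizes [0.0668 0.0661 0.068  0.0688] dyaw [-0.005 -0.005 -0.003 -0.007] mouth [ 0.5418  0.0017 -0.1273]
half sizes [0.0686 0.0706 0.0666 0.0648] dyaw [-0.005 -0.007 -0.006 -0.007] mouth [ 0.5439  0.0057 -0.1281]
(array([0.46566293, 0.26115717, 0.3461535 ]), np.float64(0.06688348416289593)) [442]
(array([0.46902911, 0.26604636, 0.31200301]), np.float64(0.14086990595611285)) [319]
(array([0.46625029, 0.26197337, 0.32755101]), np.float64(0.2590360324259919)) [442, 319]
scaled (array([0.46648281, 0.26163342, 0.32981781]), np.float64(0.11580882352941177))
scaled (array([0.46825546, 0.26707321, 0.36676054]), np.float64(0.0570141065830721))
scaled (array([0.46755437, 0.26391465, 0.33597526]), np.float64(0.24503494730421707))
```

```bash
cat > r.py <<'E'
import sys,numpy as np
from scipy.spatial.transform import Rotation as Ro
from workcell import env
def rel(x,y,z,w,o=None):
    o=o or env.get_obs(); R=np.array(o['ee_rot']); c,s=np.cos(w),np.sin(w)
    T=np.array([[c,s,0],[s,-c,0],[0,0,-1]])
    return np.round(np.r_[R.T@(np.array([x,y,z])-o['tcp_pos'])*1000,np.degrees(Ro.from_matrix(R.T@T).as_rotvec())],1).tolist()
def show():
    o=env.get_obs(); R=o['ee_rot']; print('t',round(o['t'],2),'tcp',np.round(o['tcp_pos'],4),'yaw',round(np.arctan2(R[1,0],R[0,0]),4),'tilt',np.round(R[:2,2],4),'F',np.round(o['force'],1),'M',np.round(o['wrist_torque'],2),'op',round(o['opening'],4),'ff',np.round(o['finger_force'],1),'q6',round(o['joints'][5],2))
if __name__=='__main__':
    show()
    for a in sys.argv[1:]: print(a,rel(*map(float,a.split(','))))
E
python3 r.py .45,-.1,.19,.3 .4675,.2635,.19,.335
```

```text
t 1.7 tcp [ 0.1405 -0.5059  0.1937] yaw 0.2708 tilt [ 0.     -0.0001] F [-0.6 -0.1 -0.2] M [-0.05  0.03  0.01] op 0.0917 ff 0.0 q6 -0.15
.45,-.1,.19,.3 [406.8, -308.3, 3.7, 0.0, 0.0, -1.7]
.4675,.2635,.19,.335 [520.9, -653.9, 3.7, 0.0, 0.0, -3.7]
```

Careful with the scale: shifts go in shares of 1 m and turns go in shares of 2 rad. That gives: -654 mm is -0.654, -600 mm is -0.6, -3.7 degrees is -0.0323.

carry_out([
  [1,0.4,-0.31,0.004,0,0,-0.0148],
  [1,0.4,-0.31,0.004,0,0,-0.0148],
  [1,0.4,-0.31,0.004,0,0,-0.0148],
  [1,0.4,-0.31,0.004,0,0,-0.0148],
  [1,0.4,-0.31,0.004,0,0,-0.0148],
  [1,0.4,-0.31,0.004,0,0,-0.0148],
  [1,0.4,-0.31,0.004,0,0,-0.0148],
  [1,0.4,-0.31,0.004,0,0,-0.0148],
  [1,0.5,-0.6,0.004,0,0,-0.0323],
  [1,0.521,-0.654,0.004,0,0,-0.0323],
])

```text
t: 2.53
tcp_pos: [0.3617, -0.1564, 0.1909]
ee_rot: [[0.944, 0.331, 0.001], [0.331, -0.944, -0.0], [0.0, 0.0, -1.0]]
force: [1.0, -0.2, -0.4]
opening: 0.0918
finger_force: 0.0
```

```bash
python3 r.py .4675,.2635,.19,.335 .4675,.2635,.06,.335
```

```text
t 2.53 tcp [ 0.3617 -0.1564  0.1909] yaw 0.3371 tilt [ 0.0006 -0.0003] F [ 1.  -0.2 -0.4] M [-0.05 -0.03  0.  ] op 0.0918 ff 0.0 q6 0.63
.4675,.2635,.19,.335 [238.7, -361.3, 0.9, 0.0, -0.0, 0.1]
.4675,.2635,.06,.335 [238.6, -361.3, 130.9, 0.0, -0.0, 0.1]
```

Converted, -361 mm is -0.361, 238 mm is 0.238.

carry_out([
  [0.6,0.238,-0.361,0.001,0,0,0],
  [0.6,0.238,-0.361,0.001,0,0,0],
  [0.6,0.238,-0.361,0.001,0,0,0],
  [0.6,0.238,-0.361,0.001,0,0,0],
  [0.6,0.238,-0.361,0.001,0,0,0],
  [0.6,0.238,-0.361,0.001,0,0,0],
  [0.6,0.238,-0.361,0.001,0,0,0],
  [0.6,0.238,-0.361,0.03,0,0,0],
  [0.6,0.238,-0.361,0.08,0,0,0],
  [0.6,0.238,-0.361,0.12,0,0,0],
])

```text
t: 3.37
tcp_pos: [0.4591, 0.2254, 0.1258]
ee_rot: [[0.944, 0.331, 0.007], [0.331, -0.944, 0.002], [0.007, -0.0, -1.0]]
force: [-0.1, -0.0, -0.6]
opening: 0.0552
finger_force: 0.0
```

```bash
python3 r.py .4675,.2635,.06,.335 .4675,.2635,.025,.335
```

```text
t 3.37 tcp [0.4591 0.2254 0.1258] yaw 0.3373 tilt [0.0067 0.0025] F [-0.1 -0.  -0.6] M [-0.08 -0.02  0.01] op 0.0552 ff 0.0 q6 1.54
.4675,.2635,.06,.335 [20.0, -33.2, 66.0, -0.0, -0.4, 0.1]
.4675,.2635,.025,.335 [19.8, -33.2, 101.0, -0.0, -0.4, 0.1]
```

Converted, 50 mm is 0.05, -33 mm is -0.033.

carry_out([
  [0.6,0.02,-0.033,0.03,0,0,0],
  [0.6,0.02,-0.033,0.05,0,0,0],
  [0.6,0.02,-0.033,0.05,0,0,0],
  [0.6,0.02,-0.033,0.05,0,0,0],
])

```text
t: 3.7
tcp_pos: [0.4639, 0.2591, 0.0736]
ee_rot: [[0.944, 0.33, -0.003], [0.33, -0.944, -0.002], [-0.003, 0.0, -1.0]]
force: [-0.3, -0.8, 1.0]
opening: 0.0548
finger_force: 0.0
```

```bash
python3 r.py .4675,.2635,.025,.335; python3 - <<'E'
from h import *
a=[]
for n,(r,c) in(('top',(252,227)),('side',(190,243))):
    s=vision.snapshot(n); im=s['frame'][r-40:r+40,c-40:c+40,::-1].copy()
    a.append(cv2.resize(im,(400,400),interpolation=cv2.INTER_CUBIC))
cv2.imwrite('pics/g1.png',np.hstack(a))
E
```

```text
t 3.7 tcp [0.4639 0.2591 0.0736] yaw 0.3364 tilt [-0.003  -0.0015] F [-0.3 -0.8  1. ] M [ 0.04 -0.03 -0.01] op 0.0548 ff 0.0 q6 1.6
.4675,.2635,.025,.335 [5.0, -3.0, 48.5, 0.0, 0.2, 0.1]
```

View pics/g1.png

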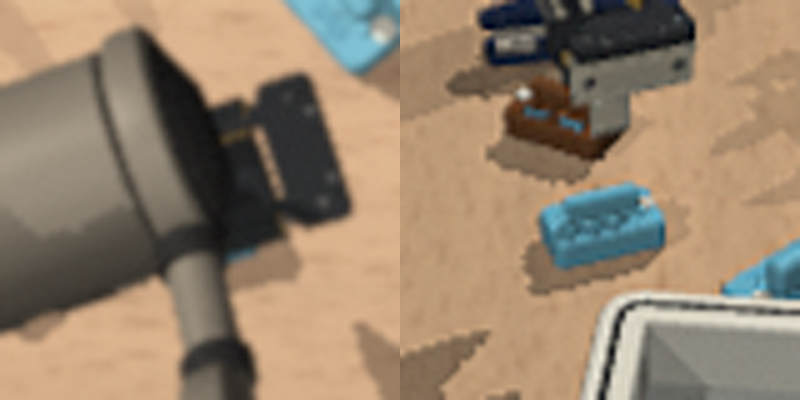

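The fingers are above the pack and the side view shows clear space around it. I'll compare the visible fingertips with the TCP's projected pixel.

```bash
python3 - <<'E'
from h import *
o=env.get_obs(); p=np.array(o['tcp_pos']); y=np.array(o['ee_rot'])[:,1]; x=np.array(o['ee_rot'])[:,0]; print(p,o['t'])
s=vision.snapshot('side')
for q in(p,p+.0275*y+.0095*x,p+.0275*y-.0095*x,p-.0275*y,np.array([.4675,.2635,0]),np.array([.4675,.2635,.04])): print((proj(s,q)[0]-[203,150])*5+[400,0])
E
```

```text
[0.4657205  0.25888949 0.07587916] 3.8
[592.46285086 149.89486517]
[620.5775843  170.91442416]
[591.72747595 177.36537998]
[579.11592678 126.31040092]
[599.62778296 239.20308775]
[597.43147506 190.62258258]
```

Converted, 46 mm is 0.046, 25 mm is 0.025.

carry_out([
  [0.6,0.003,-0.004,0.025,0,0,0],
  [0.6,0.003,-0.004,0.046,0,0,0],
  [0.6,0.003,-0.004,0.046,0,0,0],
  [0.6,0.003,-0.004,0.046,0,0,0],
])

```text
t: 4.18
tcp_pos: [0.4667, 0.2634, 0.0294]
ee_rot: [[0.945, 0.328, 0.0], [0.328, -0.945, -0.0], [0.0, 0.0, -1.0]]
force: [1.9, 0.2, 0.5]
opening: 0.0549
finger_force: 0.0
```

```bash
python3 r.py .4675,.2635,.025,.335
```

```text
t 4.18 tcp [0.4667 0.2634 0.0294] yaw 0.3343 tilt [ 0.0001 -0.0001] F [1.9 0.2 0.5] M [ 0.06 -0.01 -0.05] op 0.0549 ff 0.0 q6 1.61
.4675,.2635,.025,.335 [0.8, 0.2, 4.4, 0.0, -0.0, -0.0]
```

Converted, 5 mm is 0.005, 1 mm is 0.001.

carry_out([
  [0.6,0.001,0,0.005,0,0,0],
  [0.3,0.001,0,0.005,0,0,0],
  [0,0.001,0,0.005,0,0,0],
  [0,0.001,0,0.005,0,0,0],
  [0,0.001,0,0.005,0,0,0],
  [0,0.001,0,0.005,0,0,0],
  [0,0.001,0,0.005,0,0,0],
], force=30)

```text
t: 4.77
tcp_pos: [0.4674, 0.2645, 0.0235]
ee_rot: [[0.944, 0.329, 0.0], [0.329, -0.944, 0.0], [0.0, 0.0, -1.0]]
force: [-0.3, 0.4, 0.2]
opening: 0.0199
finger_force: 0.0
```

```bash
python3 r.py
```

```text
t 4.77 tcp [0.4674 0.2645 0.0235] yaw 0.3355 tilt [0.0002 0.    ] F [-0.3  0.4  0.2] M [-0.01  0.01 -0.01] op 0.0199 ff 0.0 q6 1.61
```

carry_out([
  [0,0,0,0,0,0,0],
  [0,0,0,0,0,0,0],
  [0,0,0,0,0,0,0],
  [0,0,0,0,0,0,0],
])

```text
t: 5.1
tcp_pos: [0.4674, 0.2645, 0.0233]
ee_rot: [[0.944, 0.329, -0.0], [0.329, -0.944, -0.0], [-0.0, 0.0, -1.0]]
force: [0.1, 0.4, -0.6]
opening: 0.0006
finger_force: 0.0
```

```bash
python3 r.py
```

```text
t 5.1 tcp [0.4674 0.2645 0.0233] yaw 0.3354 tilt [-0.0001 -0.0001] F [ 0.1  0.4 -0.6] M [-0.03  0.02 -0.01] op 0.0006 ff 0.0 q6 1.61
```

```bash
python3 - <<'E'
from h import *
a=[]
for n,(r,c) in(('top',(252,227)),('side',(190,243))):
    s=vision.snapshot(n); im=s['frame'][r-40:r+40,c-40:c+40,::-1].copy()
    a.append(cv2.resize(im,(400,400),interpolation=cv2.INTER_CUBIC))
cv2.imwrite('pics/g2.png',np.hstack(a))
E
```

```text
(no output)
```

View pics/g2.png

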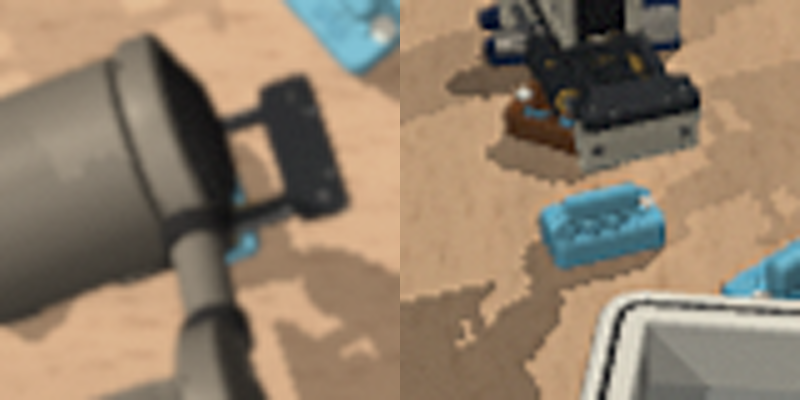

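The side view shows the closed gripper well away from the pack, which hasn't been touched. I'll project the gripper's body and fingers from the reported pose and compare them with the picture.

```bash
python3 - <<'E'
from h import *
o=env.get_obs(); p=np.array(o['tcp_pos']); R=np.array(o['ee_rot']); print(p,o['joints'])
for n,(r,c),off in(('top',(252,227),0),('side',(190,243),400)):
    s=vision.snapshot(n)
    f=lambda q:np.round((proj(s,p+R@np.array(q)/1000)[0]-[c-40,r-40])*5+[off,0]).tolist()
    print(n,'tip',f([0,0,0]),'body y+',[f([sx,95,-66]) for sx in(-37,37)],'body y-',[f([sx,-95,-66]) for sx in(-37,37)],'y+ high',[f([sx,95,-100]) for sx in(-37,37)],'pack',[ (np.round((proj(s,[.4675,.2635,z])[0]-[c-40,r-40])*5+[off,0])).tolist() for z in (0,.04)])
E
```

```text
[0.46737787 0.26445596 0.02332808] [ 3.72231323e-01  5.59169758e-01  1.70201463e+00 -1.38159900e-04
  8.80511810e-01  1.60771158e+00]
top tip [192.0, 197.0] body y+ [[360.0, 204.0], [318.0, 75.0]] body y- [[25.0, 317.0], [-15.0, 187.0]] y+ high [[356.0, 204.0], [312.0, 70.0]] pack [[200.0, 197.0], [189.0, 196.0]]
side tip [598.0, 210.0] body y+ [[585.0, 227.0], [701.0, 200.0]] body y- [[496.0, 60.0], [603.0, 39.0]] y+ high [[583.0, 181.0], [701.0, 155.0]] pack [[600.0, 239.0], [597.0, 191.0]]
```

Converted, 12 mm is 0.012, 8 mm is 0.008.

carry_out([
  [0.6,0,0,0,0,0,0],
  [0.6,0,0,0,0,0,0],
  [0.6,0,0,0,0,0,0],
  [0.6,0,0,0.004,0,0,0],
  [0.6,0,0,0.008,0,0,0],
  [0.6,0,0,0.012,0,0,0],
])

```text
t: 5.8
tcp_pos: [0.4673, 0.2644, 0.0109]
ee_rot: [[0.944, 0.329, -0.0], [0.329, -0.944, -0.0], [-0.0, 0.0, -1.0]]
force: [0.3, 0.5, -0.4]
opening: 0.0358
finger_force: 0.0
```

```bash
python3 r.py; python3 - <<'E'
from h import *
import numpy as np
s=vision.snapshot('side'); f=s['frame']
v=hsv(s)
# ascii of region rows 165..205, cols 232..268
for r in range(164,206,1):
    print(r,''.join('B' if (88<v[r,c,0]<108 and v[r,c,1]>90) else 'w' if (v[r,c,0]<22 and v[r,c,1]>75 and v[r,c,2]>110) else 's' if (v[r,c,0]<22 and v[r,c,1]>75) else 'g' if v[r,c,2]>90 else 'k' for c in range(228,275)))
E
```

```text
t 5.8 tcp [0.4673 0.2644 0.0109] yaw 0.3354 tilt [-0.0002 -0.0002] F [ 0.3  0.5 -0.4] M [ 0.02 -0.   -0.06] op 0.0358 ff 0.0 q6 1.61
164 kkskksskkkkkkkkkkkksssskkkswwwwwwwwwwwwwwwwwwww
165 kkskkkkkkkkkkkksswwwwwwskkkwwwwwwwwwwwwwwwwwwww
166 skskkkkkkkkkggggkwwgsswskkkkwwwwwwwwwwwwwwwwwww
167 wssskkkskkkkkgkkkkkkBkswskkBwwwwwwwwwwwwwwwwwww
168 ggssskkkkkkkkkkkkkkkkkssskkkkwwwwwwwwwwwwwwwwww
169 gsssskkkkkkkkkkkkkkkkkkskkkkkkkBkwwwwwwwwwwwwww
170 ssssskkkkkkkkkkkkkkkkkkkkkkkkkkkkkwwwwwwwwwwwww
171 kkssskkkkkkkkkkkkkkkkkkkkkkkkkkkkBwwwwwwwwwwwww
172 BBBgkkkkkkkkkkkkkkkkkkkkkkkkkkkkkkkwwwwwwwwwwww
173 kkkkkkkkkkkkkkkkkkkkkkkkkkkkkkkkkkkwwwwwwwwwwww
174 sssssskkkkkkkkkkkkkkkkkkkkkkkkkkkkkwwwwwwwwwwww
175 sssssskksskkkkkkkgkkkkkkkkkkkkkkkkkwwwwwwwwwwww
176 sssssskBwskkkkkkkkkkkkkkkkkkkkkgggggwwwwwwwwwww
177 sssssssksskkkkkkkkkkkkkkkkkggggggggwwwwwwwwwwww
178 ssssssssksgkkkkkkkkkkkgggggggggggggwwwwwwwwwwww
179 wwwwwssskkkkkkkkkkggggggggggggkkkggwwwwwwwwwwww
180 wwwwwwwwsgkgggggggggggggggggggkkgggwwwwwwwwwwww
181 wwwwwwwwwgkggggggggggggggggggggggggwwwwwwwwwwww
182 wwwwwwwwwgkggggkggggggggggg
[... 516 characters left out ...]
BBBBgwwwwwwwwwwwwwwwwwww
193 wwgBBBBBBBBBBBBBBBBBBBBBBBBgwwwwwwwwwwwwwwwwwww
194 wwgBBBBBBBBBBBBBBBBBBBBBBBBBwwwwwwwwwwwwwwwwwww
195 wwwgBBBBBBBBBBBBBBBBBBBBBBBBwwwwwwwwwwwwwwwwwww
196 wwwgBBBBBBBBBBBBBBBBBBBBBBBBwwwwwwwwwwwwwwwwwww
197 wwwgBBBBBBBBBBBBBBBBBBBBBBBBwwwwwwwwwwwwwwwwwww
198 wwwgBBBBBBBBBBBBBBBBBBBBBBBBwwwwwwwwwwwwwwwwwww
199 wwwwgBBBBBBBBBBBBBBBBBBBBgggwwwwwwwwwwwwwwwwwww
200 wwwwgBBBBBBBBBBBBBBBggggwwwwwwwwwwwwwwwwwwwwwww
201 wwwwwgBBBBBBBBBBggggwwwwwwwwwwwwwwwwwwwwwwwwwww
202 wwwwwgBBBBBBggggwwwwwwwwwwwwwwwwwwwwwwwwwwwwwwg
203 wwwwwwgggggwwwwwwwwwwwwwwwwwwwwwwwwwwwwwwwwwggB
204 wwwwwwwwwwwwwwwwwwwwwwwwwwwwwwwwwwwwwwwwwwggBBB
205 wwwwwwwwwwwwwwwwwwwwwwwwwwwwwwwwwwwwwwwwwggBBBB
```

The finger's lower edge is at about row 190, where row 201 was predicted. So the gripper really is about 44 mm higher than the reported z, and the missed grasp fits that. I'll go down carefully while watching the force.

Converted, 20 mm is 0.02, 15 mm is 0.015.

carry_out([
  [0.6,0,0,0,0,0,0],
  [0.6,0,0,0,0,0,0],
  [0.6,0,0,0.005,0,0,0],
  [0.6,0,0,0.01,0,0,0],
  [0.6,0,0,0.015,0,0,0],
  [0.6,0,0,0.02,0,0,0],
  [0.6,0,0,0.02,0,0,0],
])

```text
t: 6.43
tcp_pos: [0.4666, 0.2641, -0.0099]
ee_rot: [[0.944, 0.329, -0.002], [0.329, -0.944, -0.001], [-0.002, 0.0, -1.0]]
force: [0.1, 0.5, 0.6]
opening: 0.055
finger_force: 0.0
```

```bash
python3 r.py; python3 - <<'E'
from h import *
s=vision.snapshot('side')
v=hsv(s)
for r in range(182,206,1):
    print(r,''.join('B' if (88<v[r,c,0]<108 and v[r,c,1]>90) else 'w' if (v[r,c,0]<22 and v[r,c,1]>75 and v[r,c,2]>110) else 's' if (v[r,c,0]<22 and v[r,c,1]>75) else 'g' if v[r,c,2]>90 else 'k' for c in range(228,275)))
o=env.get_obs(); p=np.array(o['tcp_pos']); R=np.array(o['ee_rot'])
for dz in (0,.03,.04,.045,.05): print(dz,[np.round(proj(s,p+[0,0,dz]+R@np.array([x,46,0])/1000)[0]-[0,0],1).tolist() for x in(-9.5,9.5)])
E
```

```text
t 6.43 tcp [ 0.4666  0.2641 -0.0099] yaw 0.3354 tilt [-0.002  -0.0009] F [0.1 0.5 0.6] M [0.04 0.01 0.02] op 0.055 ff 0.0 q6 1.61
182 wwwwwwskkkkkkkkkkkkkkkkkkkBkkkgggggwwwwwwwwwwww
183 wwwwwwwsBsskkkkkkkkkkkkkkggggggggggwwwwwwwwwwww
184 wwwwwwwskgwkkkkkkBkkkggggggggggkkggwwwwwwwwwwww
185 wwwwwwwwkkggkkkkggggggggggggggkkkggwwwwwwwwwwww
186 wwwwwwwwskkggggggggggggggggggggkgggwwwwwwwwwwww
187 wwwwwwwwwwwggggggggggggggggggggggggwwwwwwwwwwww
188 wwwwwwwwwwggggkkggggggggggggggggggwwwwwwwwwwwww
189 wwwwwwwwgggggkkkggggggggggggggwwwwwwwwwwwwwwwww
190 wwwwwgggBBBggggggggggggggggwwwwwwwwwwwwwwwwwwww
191 wwwggggBBBBggggggggggggBgBgwwwwwwwwwwwwwwwwwwww
192 wwwgBBBBBBBggggggggggggBBBBgwwwwwwwwwwwwwwwwwww
193 wwgBBBBBBBBBgggggggggggBBBBgwwwwwwwwwwwwwwwwwww
194 wwgBBBBBBBBBBBgggggggggBBBBBwwwwwwwwwwwwwwwwwww
195 wwwgBBBBBBBBBBgggggggggBBBBBwwwwwwwwwwwwwwwwwww
196 wwwgBBBBBBBBBBggggggkkBBBBBBwwwwwwwwwwwwwwwwwww
197 wwwgBBBBBBBBBBggkkgBBBBBBBBBwwwwwwwwwwwwwwwwwww
198 wwwgBBBBBBBBBBBgBBBBBBBBBBBBwwwwwwwwwwwwwwwwwww
199 wwwwgBBBBBBBBBBBBBBBBBBBBgkkwwwwwwwwwwwwwwwwwww
200 wwwwgBBBBBBBBBBBBBBBggkgggkwwwwwwwwwwwwwwwwwwww
201 wwwwwgBBBBBBBBBBggggwwwwwwwwwwwwwwwwwwwwwwwwwww
202 wwwwwgBBBBBBggggwwwwwwwwwwwwwwwwwwwwwwwwwwwwwwg
203 wwwwwwggggggwwwwwwwwwwwwwwwwwwwwwwwwwwwwwwwwggg
204 wwwwwwwgwwwwwwwwwwwwwwwwwwwwwwwwwwwwwwwwwwggBBB
205 wwwwwwwwwwwwwwwwwwwwwwwwwwwwwwwwwwwwwwwwwggBBBB
0 [[244.5, 208.9], [250.1, 207.6]]
0.03 [[244.2, 201.7], [249.9, 200.3]]
0.04 [[244.1, 199.2], [249.8, 197.9]]
0.045 [[244.1, 198.0], [249.8, 196.6]]
0.05 [[244.0, 196.7], [249.7, 195.4]]
```

Converted, 10 mm is 0.01, 6 mm is 0.006.

carry_out([
  [0.6,0,0,0.006,0,0,0],
  [0.6,0,0,0.01,0,0,0],
  [0,0,0,0.01,0,0,0],
  [0,0,0,0.01,0,0,0],
  [0,0,0,0.01,0,0,0],
  [0,0,0,0.01,0,0,0],
  [0,0,0,0.01,0,0,0],
  [0,0,0,0.01,0,0,0],
  [0,0,0,0.01,0,0,0],
  [0,0,0,0.01,0,0,0],
], force=30)

```text
t: 7.32
tcp_pos: [0.4674, 0.2645, -0.0186]
ee_rot: [[0.944, 0.329, 0.0], [0.329, -0.944, -0.0], [0.0, 0.0, -1.0]]
force: [0.1, -0.7, -1.7]
opening: 0.0454
finger_force: 30.0
```

```bash
python3 r.py
```

```text
t 7.32 tcp [ 0.4674  0.2645 -0.0186] yaw 0.3354 tilt [ 0.0001 -0.0001] F [ 0.1 -0.7 -1.7] M [-0.03 -0.01  0.01] op 0.0454 ff 30.0 q6 1.61
```

Converted, -7 mm is -0.007.

carry_out([
  [0.6,0,0,0,0,0,0],
  [0.6,0,0,0,0,0,0],
  [0.6,0,0,-0.007,0,0,0],
  [0,0,0,-0.007,0,0,0],
  [0,0,0,-0.007,0,0,0],
  [0,0,0,-0.007,0,0,0],
  [0,0,0,-0.007,0,0,0],
  [0,0,0,-0.007,0,0,0],
  [0,0,0,-0.007,0,0,0],
  [0,0,0,-0.007,0,0,0],
], force=30)

```text
t: 8.15
tcp_pos: [0.4683, 0.2648, -0.0107]
ee_rot: [[0.944, 0.329, 0.002], [0.329, -0.944, 0.001], [0.002, 0.0, -1.0]]
force: [-0.4, -0.2, 5.6]
opening: 0.0131
finger_force: 3.0
```

```bash
python3 r.py
```

```text
t 8.15 tcp [ 0.4683  0.2648 -0.0107] yaw 0.3354 tilt [0.0021 0.0007] F [-0.4 -0.2  5.6] M [ 0.02  0.05 -0.04] op 0.0131 ff 3.0 q6 1.61
```

carry_out([
  [0,0,0,0,0,0,0],
  [0,0,0,0,0,0,0],
], force=30)

```text
t: 8.32
tcp_pos: [0.4683, 0.2648, -0.0107]
ee_rot: [[0.944, 0.329, 0.002], [0.329, -0.944, 0.001], [0.002, 0.0, -1.0]]
force: [-0.1, 0.1, 5.5]
opening: 0.0119
finger_force: 31.1
```

```bash
python3 r.py .4683,.2648,.1,.335 .5429,.0037,.1,-.128
```

```text
t 8.32 tcp [ 0.4683  0.2648 -0.0107] yaw 0.3355 tilt [0.0022 0.0007] F [-0.1  0.1  5.5] M [0.   0.02 0.04] op 0.0119 ff 31.1 q6 1.61
.4683,.2648,.1,.335 [0.3, 0.0, -110.7, 0.0, -0.1, 0.0]
.5429,.0037,.1,-.128 [-15.3, 271.1, -110.7, -0.0, -0.1, 26.6]
```

Converted, 240 mm is 0.24, -140 mm is -0.14, 26.6 degrees is 0.2321.

carry_out([
  [0,0,0,-0.015,0,0,0],
  [0,0,0,-0.05,0,0,0],
  [0,0,0,-0.09,0,0,0],
  [0,0,0.015,-0.13,0,0,0.0262],
  [0,-0.002,0.045,-0.14,0,0,0.0698],
  [0,-0.005,0.085,-0.14,0,0,0.1222],
  [0,-0.008,0.125,-0.14,0,0,0.1745],
  [0,-0.011,0.165,-0.14,0,0,0.2269],
  [0,-0.013,0.205,-0.14,0,0,0.2321],
  [0,-0.015,0.24,-0.14,0,0,0.2321],
], force=40)

```text
t: 9.15
tcp_pos: [0.5322, 0.0305, 0.1282]
ee_rot: [[0.992, -0.13, -0.0], [-0.13, -0.992, -0.0], [-0.0, 0.0, -1.0]]
force: [0.4, 0.1, -1.4]
opening: 0.012
finger_force: 41.0
```

```bash
python3 r.py .5429,.0037,.13,-.128
```

```text
t 9.15 tcp [0.5322 0.0305 0.1282] yaw -0.1303 tilt [-0.0005 -0.0003] F [ 0.4  0.1 -1.4] M [ 0.06 -0.01  0.03] op 0.012 ff 41.0 q6 1.62
.5429,.0037,.13,-.128 [14.1, 25.2, -1.8, 0.0, 0.0, -0.1]
```

Converted, 24.5 mm is 0.0245, 15.3 mm is 0.0153.

carry_out([
  [0,0.0153,0.0245,0,0,0,0],
  [0,0.0153,0.0245,0,0,0,0],
  [0,0.0153,0.0245,0,0,0,0],
  [0,0.0153,0.0245,0,0,0,0],
])

```text
t: 9.48
tcp_pos: [0.5436, 0.007, 0.1279]
ee_rot: [[0.992, -0.129, -0.002], [-0.129, -0.992, 0.0], [-0.002, -0.0, -1.0]]
force: [-0.3, 1.0, -2.4]
opening: 0.0117
finger_force: 41.2
```

```bash
python3 r.py .544,.0043,.065,-.128; python3 - <<'E'
from h import *
o=env.get_obs();p=np.array(o['tcp_pos'])
for n in('top','side'):
    s=vision.snapshot(n);h=hsv(s);m=(h[...,0]>88)&(h[...,0]<108)&(h[...,1]>75)
    c=proj(s,p+[0,0,.02])[0]; yy,xx=np.mgrid[:420,:560]; m&=(abs(yy-c[1])<30)&(abs(xx-c[0])<30)
    ys,xs=np.where(m); print(n,len(ys),c,xs.min(),xs.max(),ys.min(),ys.max())
    if n=='side':
        it=[(s,blob(m,(c[1],c[0]),3))]
        for y in (p[1],):
            def cost(q): return np.abs(sil(s,[PACK[0]],(q[0],y,q[1]),q[2])-it[0][1])[int(c[1])-0:,:].sum()
            r=min((minimize(cost,(p[0],-.128,z),method='Nelder-Mead',options=dict(initial_simplex=np.array([p[0],-.128,z])+np.array([[0,0,0],[.008,0,0],[0,.1,0],[0,0,.01]]))) for z in(.12,.135,.15)),key=lambda r:r.fun)
            print(r.x,r.fun,it[0][1].sum())
    y0=int(c[1])-25;x0=int(c[0])-28
    if n=='side':
      for r_ in range(y0,y0+55): print(r_,''.join('B' if (88<h[r_,q,0]<108 and h[r_,q,1]>75) else 'w' if (h[r_,q,0]<22 and h[r_,q,1]>75) else '.' if h[r_,q,2]>150 else 'g' if h[r_,q,2]>80 else 'k' for q in range(x0,x0+56)))
E
```

```text
t 9.48 tcp [0.5436 0.007  0.1279] yaw -0.1293 tilt [-0.0015  0.0005] F [-0.3  1.  -2.4] M [ 0.02  0.12 -0.  ] op 0.0117 ff 41.2 q6 1.57
.544,.0043,.065,-.128 [0.9, 2.6, 62.9, -0.0, 0.1, -0.1]
top 75 [318.55925101 222.01671537] 309 325 233 238
side 515 [268.20274708 213.57428353] 251 298 184 220
[ 0.5415754  -0.11823627  0.14668682] 15.8125 507
188 wwwwwwwwwwwwwwkkkkkwwwkkkkkkkkkkkkkkkkkkkkkwwwwwwwwwgg..
189 wwwwwwwwwwwwwkkkkkkwwwkkkkkkkkkkkkkkkkkkkkkwwwwwwwwwwgg.
190 wwwwwwwwwwwwwkkkkkkwwkkkkkkkkkkkkkkkkkkkkkkwwwwwwwwwwwwg
191 wwwwwwwwwwwwwkkkkkkkkkkkkkkkkkkkkkkkkkwkkBwwwwwwwwwwwwww
192 wwwwwwwwwwwwkkkkkkkkkkkkkkkkkkkkkkkkkkwwwkwwwwwwwwwwwwww
193 wwwwwwwwwwwBBkkkkkkkkkkkkkkkkkkkkkkkkkkkwkwwwwwwww..gwww
194 wwwwwwwwwwwkkkkkkkkkkkkkkkkkkkkkkkkkkkkkkkwwwww..BBBBBgw
195 wwwwwwwwwwkkkkkkkkkkkkkkkkkkkkkkkkkkkkkkkkwww..BBBBBBBgw
196 wwwwwwwwwwkkkkkkkkkkkkkkkkkkkkkkkkkkkkkkkkw...BBBBBBBBg.
197 wwwwwwwwwwkkkkkkkkkkkkkkkkkkkkkkkkkkkkkkkw..BBBBBBBBBBBB
198 wwwwwwwwwwkkkkkkkkkkkkkkkkkkkkkkgkkkkkkkkBBBBBBBBBBBBBBB
199 wwwwwwwwwwkkkkkkkkkkkkkkkkkkkkkkkkkkkkkkkBBBBBBBBBBBBBBB
200 wwwwwwwwwwkkBkkkkk
[... 1900 characters left out ...]
ggggggggggggggggggggg....gk..
232 ..kg....gggggggggggggggggggggggggggggggggggggggg....gk..
233 ..k...gggggggggggggggggg...ggggggggggggggggggggg....gk..
234 .gk..gggggggggggggggggggggggggggggggg.....ggggg.....gk..
235 .gk..gggggggggggggggggggggggggggggggggggggggggg.....gk..
236 .gkgggggggggggggggggggggggggggggggggggggggggggg.....gk..
237 .kggggggggggggggggggggggggggggggggggggggggggggg.....gk..
238 gkggggggggggggggggggggggggggggggggggggggggggggg.....gk..
239 gkgggggggg...gkgggggggggggggggggggggggggggggggg.....gg..
240 gkg.gggggg...gggggggggggggggggggggggggggggggggg.....kg..
241 gkgg.gggggggggggggggggggggggggggggggggggggggggg.....k...
242 gkkkggg.....g.....gg.gggggggggggg..................gk...
```

Converted, 75 mm is 0.075, 65 mm is 0.065.

carry_out([
  [0,0.0015,0.002,0,0,0,0],
  [0,0.0015,0.002,0.02,0,0,0],
  [0,0.0015,0.002,0.045,0,0,0],
  [0,0.0015,0.002,0.065,0,0,0],
  [0,0.0015,0.002,0.075,0,0,0],
  [0,0.0015,0.002,0.075,0,0,0],
])

```text
t: 10.08
tcp_pos: [0.5438, 0.0053, 0.0513]
ee_rot: [[0.992, -0.127, -0.005], [-0.127, -0.992, 0.0], [-0.005, 0.0, -1.0]]
force: [-0.5, 0.1, -2.1]
opening: 0.0122
finger_force: 41.2
```

```bash
python3 r.py .545,.0043,.025,-.128
```

```text
t 10.08 tcp [0.5438 0.0053 0.0513] yaw -0.1278 tilt [-0.0045  0.0005] F [-0.5  0.1 -2.1] M [ 0.04  0.07 -0.05] op 0.0122 ff 41.2 q6 1.57
.545,.0043,.025,-.128 [1.4, 0.8, 26.3, 0.0, 0.3, 0.0]
```

Converted, 15 mm is 0.015, 12 mm is 0.012.

carry_out([
  [0,0.001,0.0007,0.003,0,0,0],
  [0,0.001,0.0007,0.006,0,0,0],
  [0,0.001,0.0007,0.009,0,0,0],
  [0,0.001,0.0007,0.012,0,0,0],
  [0,0.001,0.0007,0.015,0,0,0],
  [0,0.001,0.0007,0.015,0,0,0],
])

```text
t: 10.58
tcp_pos: [0.5461, 0.0036, 0.0381]
ee_rot: [[0.992, -0.129, -0.0], [-0.129, -0.992, -0.0], [-0.0, 0.0, -1.0]]
force: [0.1, 1.4, -1.7]
opening: 0.0118
finger_force: 41.2
```

```bash
python3 r.py .545,.0043,.025,-.128
```

```text
t 10.58 tcp [0.5461 0.0036 0.0381] yaw -0.129 tilt [-0.0005 -0.    ] F [ 0.1  1.4 -1.7] M [ 0.06  0.03 -0.03] op 0.0118 ff 41.2 q6 1.57
.545,.0043,.025,-.128 [-1.2, -0.5, 13.1, 0.0, 0.0, -0.1]
```

Converted, 10 mm is 0.01, 8 mm is 0.008.

carry_out([
  [0,-0.0006,-0.0004,0.002,0,0,0],
  [0,-0.0006,-0.0004,0.004,0,0,0],
  [0,-0.0006,-0.0004,0.006,0,0,0],
  [0,-0.0006,-0.0004,0.008,0,0,0],
  [0,-0.0006,-0.0004,0.01,0,0,0],
  [0,-0.0006,-0.0004,0.01,0,0,0],
])

```text
t: 11.08
tcp_pos: [0.5458, 0.0038, 0.028]
ee_rot: [[0.992, -0.129, -0.0], [-0.129, -0.992, -0.0], [-0.0, 0.001, -1.0]]
force: [0.0, -4.0, -4.0]
opening: 0.0116
finger_force: 41.0
```

```bash
python3 r.py .545,.0043,.025,-.128
```

```text
t 11.08 tcp [0.5458 0.0038 0.028 ] yaw -0.1289 tilt [-0.0001 -0.0005] F [ 0. -4. -4.] M [-0.8  -0.07  0.04] op 0.0116 ff 41.0 q6 1.57
.545,.0043,.025,-.128 [-0.9, -0.4, 3.0, 0.0, 0.0, -0.1]
```

Converted, 5 mm is 0.005, 3 mm is 0.003.

carry_out([
  [0,0,0.0012,0.001,0,0,0],
  [0,0,0.0012,0.003,0,0,0],
  [0,0,0.0012,0.005,0,0,0],
  [0,0,0.0012,0.005,0,0,0],
])

```text
t: 11.42
tcp_pos: [0.5456, 0.0033, 0.0252]
ee_rot: [[0.992, -0.128, 0.001], [-0.128, -0.992, 0.0], [0.001, -0.0, -1.0]]
force: [-5.9, -0.3, 15.5]
opening: 0.0116
finger_force: 42.9
```

```bash
python3 r.py .545,.0043,.025,-.128
```

```text
t 11.42 tcp [0.5456 0.0033 0.0252] yaw -0.1288 tilt [0.0006 0.0002] F [-5.9 -0.3 15.5] M [-0.03  1.04 -0.04] op 0.0116 ff 42.9 q6 1.56
.545,.0043,.025,-.128 [-0.8, -0.9, 0.2, -0.0, -0.0, -0.0]
```

Converted, 3 mm is 0.003, -1.5 mm is -0.0015.

carry_out([
  [0,-0.001,0,-0.001,0,0,0],
  [0,-0.0015,0,-0.001,0,0,0],
  [0,-0.0015,0,0.001,0,0,0],
  [0,-0.0015,0,0.003,0,0,0],
  [0,-0.0015,0,0.003,0,0,0],
])

```text
t: 11.83
tcp_pos: [0.545, 0.0035, 0.0252]
ee_rot: [[0.992, -0.128, 0.004], [-0.128, -0.992, -0.0], [0.004, -0.0, -1.0]]
force: [-13.0, 1.8, 40.8]
opening: 0.0118
finger_force: 45.5
```

```bash
python3 r.py .545,.0043,.025,-.128
```

```text
t 11.83 tcp [0.545  0.0035 0.0252] yaw -0.1286 tilt [ 0.0036 -0.0002] F [-13.    1.8  40.8] M [ 0.3   2.27 -0.04] op 0.0118 ff 45.5 q6 1.56
.545,.0043,.025,-.128 [-0.2, -0.8, 0.2, -0.0, -0.2, -0.0]
```

Converted, -4 mm is -0.004, -1.5 mm is -0.0015.

carry_out([
  [0,0,0,-0.004,0,0,0],
  [0,-0.0015,0,-0.004,0,0,0],
  [0,-0.003,0,-0.004,0,0,0],
  [0,-0.003,0,-0.004,0,0,0],
])

```text
t: 12.17
tcp_pos: [0.5433, 0.0036, 0.0253]
ee_rot: [[0.992, -0.129, 0.005], [-0.129, -0.992, -0.0], [0.005, -0.0, -1.0]]
force: [2.4, -0.1, 7.7]
opening: 0.0115
finger_force: 42.2
```

```bash
python3 r.py .545,.0043,.025,-.128
```

```text
t 12.17 tcp [0.5433 0.0036 0.0253] yaw -0.1291 tilt [ 0.005  -0.0002] F [ 2.4 -0.1  7.7] M [ 0.17 -0.36  0.05] op 0.0115 ff 42.2 q6 1.56
.545,.0043,.025,-.128 [1.6, -1.0, 0.3, -0.0, -0.3, -0.1]
```

```bash
python3 - <<'E'
from h import *
for n,(r0,r1,c0,c1) in(('side',(205,255,240,300)),('top',(205,250,295,345))):
    s=vision.snapshot(n);h=hsv(s)
    for z in(.036,.045,.054):
        for nm,M in(('top',box(76,46,22,22)),('rib',box(50,12,40,40))):
            q=proj(s,place(M[[0,5,10,15]],(.5425,.0036,-.128),z)); print(n,z,nm,np.round(q-[c0,0],1).tolist())
    for r in range(r0,r1): print(r,''.join('B' if (80<h[r,c,0]<112 and h[r,c,1]>60) else 'w' if (h[r,c,0]<22 and h[r,c,1]>75) else '.' if h[r,c,2]>150 else 'g' if h[r,c,2]>80 else 'k' for c in range(c0,c1)))
E
```

```text
side 0.036 top [[42.2, 234.4], [15.2, 232.6], [13.2, 243.9], [40.9, 245.9]]
side 0.036 rib [[37.1, 233.5], [19.1, 232.3], [18.5, 235.2], [36.7, 236.5]]
side 0.045 top [[42.2, 232.0], [15.2, 230.2], [13.1, 241.6], [40.9, 243.5]]
side 0.045 rib [[37.1, 231.1], [19.0, 229.8], [18.5, 232.8], [36.8, 234.0]]
side 0.054 top [[42.3, 229.7], [15.1, 227.8], [13.0, 239.2], [41.0, 241.1]]
side 0.054 rib [[37.2, 228.6], [19.0, 227.4], [18.5, 230.4], [36.8, 231.6]]
205 wwwwwwwwwwwwwwwwwkkggkkkkkkkkkkkkkgggggkggBBBBBBBBBBBBBBBBBB
206 wwwwwwwwwwwwwwwwwBkggkkkkkkkkkkkBkgggggkkkBBBBBBBBBBBBBBBBBB
207 wwwwwwwwwwwwwwwwwBkggkkkkkkkkkkkkkgggggkkkkBBBBBBBBBBBBBBBBB
208 wwwwwwww........gBgggkkkkkkkkkkkkkggggkkkkkBBBBBBBBBBBBBBBBB
209 wwwwww..........kBgggkBkkkkkkBkkkkggggkkkkkBBBBBBBBBBBBBBBBB
210 wwww.....gggggggkBgggkkBkBBkkkkkkBggggkkkkk........BBBBBBBBB
211 www....gkk.....kBBgg.gkkwgkkkkkkkBggggkkkkk...........gBBBBg
212 www...gk.......gwwkggkBkkkwwwwwwkkggggkBkkkkggggggg.....ggww
213 ww....gk.......gwwkBkkkkkkkwwkkkkkkggkwwwkk..gggggkggg...gww
214 ww....kg.......gwwkkkkkkkkkkkBkkkkkBkkwwwwg.........gkg
[... 4830 characters left out ...]
kkkBBBBBBBBBBBBBBkkkkkkkkkkkggkkkkkkkkkk
238 .gggggggggkkggBBBBBBBBBBBBBBBkkkkkkkkkgggkgggggkkk
239 .gggggggggkggggggggBBBBBBBBBggggggggggggggg...ggkg
240 ..ggggggggkggggggggggggggBBgggggggggggggggg...gggg
241 .gggggkkkkkgggggggggggggggggggggggggggggggg...gkgg
242 .gkkkkkkkkkgggggggggggggggggggggggggggggggg...gkg.
243 gkkkkkkkkkkgg..gggggggggggggggggggggggggggg...gkg.
244 kkgggkkkkkkkg.........gggggggggggggggggggg....gkg.
245 kkgggggggkkkg................ggggggggggggg....gkg.
246 kgggggggggkkgg......................gggggg....gkg.
247 kgggggggggkkggggg.............................ggg.
248 ggggggggggkkkggggggggggg.....................gggg.
249 ggggggggggkkg.gggggggkgggg...................gkg..
```

The pack's far right corner shows at side row 235, where 234.4 is predicted for home and 229.7 for resting on the cradle. So the pack is home, and true z is about the reading plus 33 mm. I'll release it and lift.

Converted, -110 mm is -0.11, -90 mm is -0.09.

carry_out([
  [0.33,0.001,0,-0.001,0,0,0],
  [0.33,0.001,0,-0.001,0,0,0],
  [0.33,0.001,0,-0.001,0,0,0],
  [0.33,0.001,0,-0.015,0,0,0],
  [0.33,0.001,0,-0.05,0,0,0],
  [0.33,0.001,0,-0.09,0,0,0],
  [0.33,0.001,0,-0.11,0,0,0],
])

```text
t: 12.85
tcp_pos: [0.5431, 0.0033, 0.1375]
ee_rot: [[0.992, -0.128, 0.003], [-0.128, -0.992, -0.0], [0.003, 0.0, -1.0]]
force: [2.1, -0.1, 1.4]
opening: 0.0305
finger_force: 0.0
```

```bash
cat > m3.py <<'E'
from h import *
its=[]
for n,rc in(('top',(258,396)),('side',(312,233))):
    s=vision.snapshot(n); g=cv2.resize(s['frame'],None,fx=1,fy=1).astype(float)
    # cap-top shading: find handle yaw by matching bar silhouette edges: use value gradient along bar sides
    V=cv2.resize(hsv(s)[...,2].astype(np.float32),None,fx=4,fy=4,interpolation=cv2.INTER_CUBIC)
    gx,gy=cv2.Sobel(V,cv2.CV_32F,1,0,ksize=5),cv2.Sobel(V,cv2.CV_32F,0,1,ksize=5); G=np.hypot(gx,gy)
    best=[]
    for a in np.arange(0,.6,.02):
        for dx in np.arange(-.006,.0061,.002):
            for dy in np.arange(-.006,.0061,.002):
                sc=0
                c=0.4551,-.2205
                if n=='side': c=.4572,-.2178
                for z,yy in((.074,.007),(.074,-.007)):
                    L=np.c_[np.linspace(-.036,.036,40),np.full(40,yy),np.full(40,0)]
                    q=(proj(s,place(L,(c[0]+dx,c[1]+dy,a),z))+.5)*4-.5
                    sc+=cv2.remap(G,q[:,:1].astype(np.float32),q[:,1:].astype(np.float32),cv2.INTER_LINEAR).mean()
                best.append((sc,a,c[0]+dx,c[1]+dy))
    best.sort(reverse=True); b=np.array(best[:8]); print(n,np.round(b,4).tolist()[:3],'mean yaw',b[:,1].mean())
    h=hsv(s); d=spotter.recognise('red_dot',s)[:1]+spotter.recognise('green_dot',s)[:1]
    c=(.4551,-.2205) if n=='top' else (.4572,-.2178)
    for e,t0 in zip(d,(45,105)):
        q=ray(s,e['position'],.026); print(' dot',np.round(q,4),'lid yaw',np.arctan2(q[1]-c[1],q[0]-c[0])-np.radians(t0))
E
python3 m3.py; python3 r.py
```

```text
top [[1888.8665, 0.3, 0.4551, -0.2165], [1878.5659, 0.28, 0.4551, -0.2165], [1872.6389, 0.28, 0.4531, -0.2165]] mean yaw 0.29000000000000004
 dot [ 0.4047 -0.1938  0.026 ] lid yaw 1.8683601290046337
 dot [ 0.4856 -0.01    0.026 ] lid yaw -0.4058404594158336
side [[2260.1978, 0.32, 0.4612, -0.2218], [2259.8865, 0.34, 0.4612, -0.2218], [2235.6707, 0.36, 0.4612, -0.2218]] mean yaw 0.32999999999999996
 dot [ 0.4705 -0.2685  0.026 ] lid yaw -2.099996256698981
 dot [ 0.4675 -0.2698  0.026 ] lid yaw -3.208474354143596
t 13.15 tcp [0.5409 0.0036 0.1325] yaw -0.1289 tilt [-0.0038  0.0004] F [ 0.6 -0.2 -0.1] M [-0.   -0.02 -0.02] op 0.0299 ff 0.0 q6 1.56
```

```bash
python3 r.py .4567,-.219,.1,.3
```

```text
t 13.15 tcp [0.5409 0.0036 0.1325] yaw -0.1289 tilt [-0.0038  0.0004] F [ 0.6 -0.2 -0.1] M [-0.   -0.02 -0.02] op 0.0299 ff 0.0 q6 1.56
.4567,-.219,.1,.3 [-54.7, 231.5, 32.7, -0.0, 0.2, -24.6]
```

Converted, 231 mm is 0.231, -55 mm is -0.055, -24.6 degrees is -0.2147.

carry_out([
  [0.55,-0.055,0.231,0,0,0,-0.2147],
  [0.55,-0.055,0.231,0,0,0,-0.2147],
  [0.55,-0.055,0.231,0,0,0,-0.2147],
  [0.55,-0.055,0.231,0,0,0,-0.2147],
  [0.55,-0.055,0.231,0,0,0,-0.2147],
  [0.55,-0.055,0.231,0.02,0,0,-0.2147],
  [0.55,-0.055,0.231,0.033,0,0,-0.2147],
  [0.55,-0.055,0.231,0.045,0,0,-0.2147],
  [0.55,-0.055,0.231,0.045,0,0,-0.2147],
  [0.55,-0.055,0.231,0.045,0,0,-0.2147],
])

```text
t: 13.98
tcp_pos: [0.4569, -0.218, 0.0879]
ee_rot: [[0.955, 0.296, -0.003], [0.296, -0.955, 0.002], [-0.003, -0.003, -1.0]]
force: [-0.5, 0.1, 0.4]
opening: 0.0501
finger_force: 0.0
```

```bash
python3 r.py .4567,-.219,.018,.3; python3 - <<'E'
from h import *
out=[]
st=vision.snapshot('top'); ss=vision.snapshot('side')
for s,(r,c) in((st,(224,317)),(ss,(240,268))):
    im=cv2.resize(s['frame'][r-40:r+40,c-40:c+40,::-1],(400,400),interpolation=cv2.INTER_CUBIC)
    h=hsv(s); m=(h[...,0]>85)&(h[...,0]<108)&(h[...,1]>70); m[:r-30]=0;m[r+30:]=0;m[:,:c-25]=0;m[:,c+25:]=0
    out.append(im)
    if s is st: 
        for z in(.036,.054): print(z,fit([(s,blob(m,(r,c),3))],PACK,(.542,.003,-.128),z))
r,c=312,240
im=cv2.resize(ss['frame'][r-60:r+30,c-60:c+60,::-1],(533,400),interpolation=cv2.INTER_CUBIC)
cv2.imwrite('pics/v1.png',np.hstack([out[1][:,50:350][:300:,:],out[0][50:350,50:350]])) 
cv2.imwrite('pics/v1.png',np.vstack([np.hstack([cv2.resize(out[0],(300,300)),cv2.resize(out[1],(300,300))]),cv2.resize(im,(600,290))]))
E
```

```text
t 13.98 tcp [ 0.4569 -0.218   0.0879] yaw 0.3001 tilt [-0.0033  0.0023] F [-0.5  0.1  0.4] M [-0.01  0.01 -0.  ] op 0.0501 ff 0.0 q6 0.67
.4567,-.219,.018,.3 [-0.3, 1.1, 69.9, -0.2, 0.1, 0.0]
0.036 (array([ 0.54108632,  0.00306553, -0.14667309]), np.float64(0.21681701030927836))
0.054 (array([ 0.53981454,  0.0044249 , -0.19515617]), np.float64(0.25596005154639173))
```

View pics/v1.png

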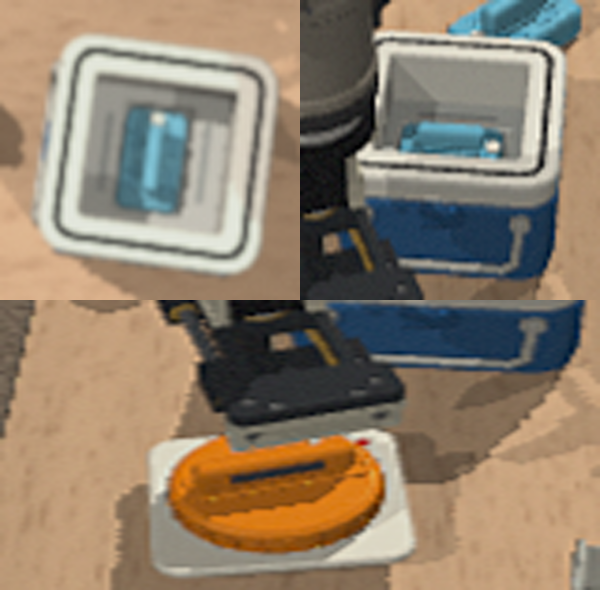

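The top view shows the pack level in its pocket at (row 224, col 317). The side view shows the gripper above the orange handle, with the cap locked towards the red dot. Going down to the handle.

Converted, 68 mm is 0.068, 65 mm is 0.065.

carry_out([
  [0.55,0,0.001,0.025,0,0,0],
  [0.55,0,0.001,0.048,0,0,0],
  [0.55,0,0.001,0.06,0,0,0],
  [0.55,0,0.001,0.065,0,0,0],
  [0.55,0,0.001,0.068,0,0,0],
  [0.55,0,0.001,0.068,0,0,0],
])

```text
t: 14.58
tcp_pos: [0.4587, -0.2195, 0.0218]
ee_rot: [[0.955, 0.297, 0.001], [0.297, -0.955, -0.0], [0.0, 0.001, -1.0]]
force: [0.0, 0.3, 0.8]
opening: 0.0505
finger_force: 0.0
```

```bash
python3 r.py .4567,-.219,.018,.3
```

```text
t 14.58 tcp [ 0.4587 -0.2195  0.0218] yaw 0.3012 tilt [ 0.0005 -0.0004] F [0.  0.3 0.8] M [-0.01  0.02  0.04] op 0.0505 ff 0.0 q6 0.67
.4567,-.219,.018,.3 [-1.8, -1.1, 3.8, 0.0, -0.0, 0.1]
```

Converted, 2 mm is 0.002, -1.5 mm is -0.0015.

carry_out([
  [0,-0.0015,-0.001,0.002,0,0,0],
  [0,-0.0015,-0.001,0.002,0,0,0],
  [0,-0.0015,-0.001,0.002,0,0,0],
  [0,-0.0015,-0.001,0.002,0,0,0],
  [0,-0.0015,-0.001,0.002,0,0,0],
  [0,-0.0015,-0.001,0.002,0,0,0],
  [0,-0.0015,-0.001,0.002,0,0,0],
  [0,-0.0015,-0.001,0.002,0,0,0],
  [0,-0.0015,-0.001,0.002,0,0,0],
  [0,-0.0015,-0.001,0.002,0,0,0],
], force=45)

```text
t: 15.42
tcp_pos: [0.4568, -0.2194, 0.0197]
ee_rot: [[0.955, 0.296, 0.001], [0.296, -0.955, -0.001], [0.001, 0.001, -1.0]]
force: [0.4, -1.3, 3.0]
opening: 0.0137
finger_force: 45.0
```

```bash
python3 r.py .4567,-.219,.018,.3
```

```text
t 15.42 tcp [ 0.4568 -0.2194  0.0197] yaw 0.3004 tilt [ 0.0008 -0.0007] F [ 0.4 -1.3  3. ] M [-0.24 -0.02  0.06] op 0.0137 ff 45.0 q6 0.67
.4567,-.219,.018,.3 [-0.0, -0.4, 1.7, 0.1, -0.0, 0.0]
```

Converted, -140 mm is -0.14, -128 mm is -0.128.

carry_out([
  [0,0,0,-0.003,0,0,0],
  [0,0,0,-0.007,0,0,0],
  [0,0,0,-0.012,0,0,0],
  [0,0,0,-0.02,0,0,0],
  [0,0,0,-0.035,0,0,0],
  [0,0,0,-0.055,0,0,0],
  [0,0,0,-0.08,0,0,0],
  [0,0,0,-0.105,0,0,0],
  [0,0,0,-0.128,0,0,0],
  [0,0,0,-0.14,0,0,0],
], force=58)

```text
t: 16.25
tcp_pos: [0.4573, -0.2194, 0.1628]
ee_rot: [[0.955, 0.296, 0.003], [0.296, -0.955, -0.002], [0.003, 0.003, -1.0]]
force: [0.6, -1.2, -2.3]
opening: 0.0135
finger_force: 58.0
```

```bash
python3 r.py .5434,.0028,.158,.084; python3 m1.py >/dev/null; python3 - <<'E'
from h import *
ss=vision.snapshot('side')
c=proj(ss,[.4568,-.2194,.15])[0].astype(int); im=ss['frame'][c[1]-60:c[1]+60,c[0]-70:c[0]+70,::-1]
cv2.imwrite('pics/l1.png',cv2.resize(im,(700,600),interpolation=cv2.INTER_CUBIC))
E
```

```text
t 16.25 tcp [ 0.4573 -0.2194  0.1628] yaw 0.3005 tilt [ 0.0033 -0.0022] F [ 0.6 -1.2 -2.3] M [ 0.01 -0.    0.02] op 0.0135 ff 58.0 q6 0.67
.5434,.0028,.158,.084 [148.0, -186.8, 4.6, 0.2, -0.2, 12.4]
```

View pics/l1.png

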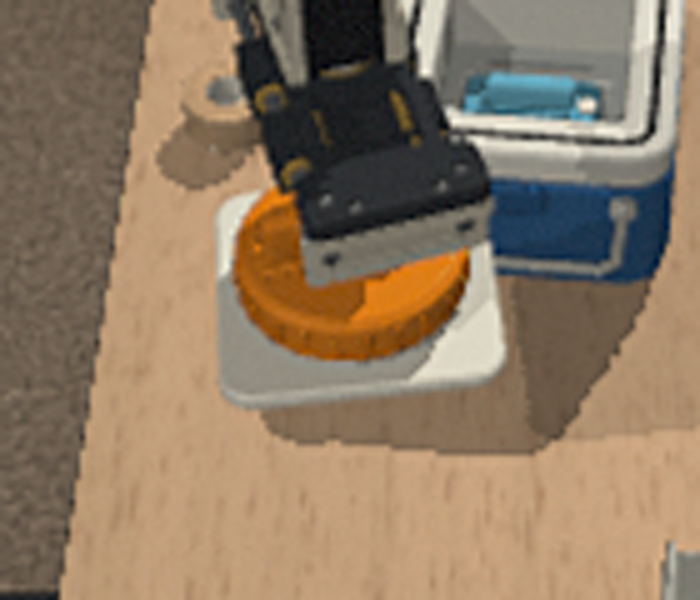

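Converted, -187 mm is -0.187, 148 mm is 0.148, 12.4 degrees is 0.1082.

carry_out([
  [0,0.02,-0.025,0.002,0,0,0.0131],
  [0,0.045,-0.057,0.004,0,0,0.0349],
  [0,0.07,-0.088,0.004,0,0,0.0567],
  [0,0.095,-0.12,0.004,0,0,0.0785],
  [0,0.118,-0.149,0.004,0,0,0.096],
  [0,0.134,-0.169,0.004,0,0,0.1082],
  [0,0.144,-0.181,0.004,0,0,0.1082],
  [0,0.148,-0.187,0.004,0,0,0.1082],
  [0,0.148,-0.187,0.004,0,0,0.1082],
  [0,0.148,-0.187,0.004,0,0,0.1082],
])

```text
t: 17.23
tcp_pos: [0.5417, 0.003, 0.1544]
ee_rot: [[0.996, 0.085, -0.002], [0.085, -0.996, -0.0], [-0.002, 0.0, -1.0]]
force: [-0.5, -0.0, -3.2]
opening: 0.0133
finger_force: 58.0
```

```bash
cat > m4.py <<'E'
from h import *
from r import show,rel
show()
o=env.get_obs();p=np.array(o['tcp_pos'])
zl=p[2]+.033-.0257-.030+.0
for n in('top','side'):
    s=vision.snapshot(n); h=hsv(s); g=s['frame'].astype(float)
    # flange edges: gradient matching of near/right/left edges of flange outline at top face z=zl+.026 & bottom
    V=cv2.resize(h[...,2].astype(np.float32),None,fx=4,fy=4,interpolation=cv2.INTER_CUBIC)
    G=np.hypot(cv2.Sobel(V,cv2.CV_32F,1,0,ksize=5),cv2.Sobel(V,cv2.CV_32F,0,1,ksize=5)); best=[]
    for a in np.arange(-.26,.03,.02):
        for dx in np.arange(-.008,.0081,.002):
            for dy in np.arange(-.008,.0081,.002):
                P=(p[0]+dx,p[1]+dy,a); t=np.linspace(-.052,.052,50); e=np.full(50,.062); sc=0
                for L in (np.c_[t,-e,0*t],np.c_[e,t,0*t],np.c_[-e,t,0*t]) if n=='side' else (np.c_[t,-e,0*t],np.c_[t,e,0*t],np.c_[-e,t,0*t]):
                    q=(proj(s,place(L,P,zl+(.018 if n=='side' else .026)))+.5)*4-.5
                    sc+=np.minimum(cv2.remap(G,q[:,:1].astype(np.float32),q[:,1:].astype(np.float32),cv2.INTER_LINEAR),1500).mean()
                best.append((sc,a,P[0],P[1]))
    best.sort(reverse=True); b=np.array(best[:12]); print(n,np.round(b[0],3).tolist(),'mean',np.round(b[:,1:].mean(0),4),'sd',np.round(b[:,1:].std(0),4))
E
python3 m4.py
```

```text
t 17.23 tcp [0.5417 0.003  0.1544] yaw 0.0846 tilt [-0.0022 -0.0003] F [-0.5 -0.  -3.2] M [-0.01 -0.03 -0.05] op 0.0133 ff 58.0 q6 1.35
top [2383.178, -0.14, 0.536, -0.005] mean [-0.18    0.5364 -0.0049] sd [0.0383 0.0012 0.0006]
side [3298.592, -0.1, 0.548, 0.007] mean [-0.125   0.5449  0.0073] sd [0.0375 0.0026 0.0007]
```

Converted, 33 mm is 0.033, 1.5 mm is 0.0015.

carry_out([
  [0,0.0015,0,0.008,0,0,0],
  [0,0.0015,0,0.018,0,0,0],
  [0,0.0015,0,0.026,0,0,0],
  [0,0.0015,0,0.029,0,0,0],
  [0,0.0015,0,0.031,0,0,0],
  [0,0.0015,0,0.033,0,0,0],
  [0,0.0015,0,0.033,0,0,0],
])

```text
t: 17.92
tcp_pos: [0.5439, 0.0035, 0.1221]
ee_rot: [[0.996, 0.084, -0.0], [0.084, -0.996, -0.0], [-0.0, 0.0, -1.0]]
force: [-0.6, -0.4, -3.6]
opening: 0.0138
finger_force: 58.0
```

```bash
python3 r.py .5434,.0028,.1057,.084
```

```text
t 17.92 tcp [0.5439 0.0035 0.1221] yaw 0.084 tilt [-0.0004 -0.0001] F [-0.6 -0.4 -3.6] M [ 0.06  0.04 -0.03] op 0.0138 ff 58.0 q6 1.35
.5434,.0028,.1057,.084 [-0.6, 0.6, 16.4, 0.0, 0.0, 0.0]
```

Converted, 8 mm is 0.008, 6 mm is 0.006.

carry_out([
  [0,-0.0005,0.0005,0.002,0,0,0],
  [0,-0.0005,0.0005,0.004,0,0,0],
  [0,-0.0005,0.0005,0.006,0,0,0],
  [0,-0.0005,0.0005,0.008,0,0,0],
  [0,-0.0005,0.0005,0.008,0,0,0],
])

```text
t: 18.33
tcp_pos: [0.5433, 0.003, 0.114]
ee_rot: [[0.996, 0.084, -0.001], [0.084, -0.996, -0.0], [-0.001, -0.0, -1.0]]
force: [-0.4, -0.2, -3.7]
opening: 0.0137
finger_force: 58.0
```

```bash
python3 r.py .5434,.0028,.1057,.084
```

```text
t 18.33 tcp [0.5433 0.003  0.114 ] yaw 0.084 tilt [-0.0007 -0.    ] F [-0.4 -0.2 -3.7] M [-0.02 -0.01  0.  ] op 0.0137 ff 58.0 q6 1.35
.5434,.0028,.1057,.084 [0.1, 0.2, 8.3, -0.0, 0.0, 0.0]
```

Converted, 8 mm is 0.008, 6 mm is 0.006.

carry_out([
  [0,0,0,0.002,0,0,0],
  [0,0,0,0.004,0,0,0],
  [0,0,0,0.006,0,0,0],
  [0,0,0,0.008,0,0,0],
  [0,0,0,0.008,0,0,0],
])

```text
t: 18.75
tcp_pos: [0.5433, 0.0029, 0.1059]
ee_rot: [[0.996, 0.084, -0.001], [0.084, -0.996, 0.0], [-0.001, -0.0, -1.0]]
force: [-0.3, -0.6, -3.0]
opening: 0.0136
finger_force: 58.0
```

```bash
python3 r.py
```

```text
t 18.75 tcp [0.5433 0.0029 0.1059] yaw 0.084 tilt [-0.0007  0.    ] F [-0.3 -0.6 -3. ] M [ 0.01 -0.01  0.02] op 0.0136 ff 58.0 q6 1.35
```

Converted, 4 mm is 0.004, 3 mm is 0.003.

carry_out([
  [0,0,0,0.0015,0,0,0],
  [0,0,0,0.003,0,0,0],
  [0,0,0,0.004,0,0,0],
  [0,0,0,0.004,0,0,0],
])

```text
t: 19.08
tcp_pos: [0.5436, 0.0029, 0.1024]
ee_rot: [[0.996, 0.084, 0.0], [0.084, -0.996, -0.0], [0.0, 0.0, -1.0]]
force: [0.2, -0.2, -2.2]
opening: 0.0136
finger_force: 58.0
```

```bash
python3 r.py
```

```text
t 19.08 tcp [0.5436 0.0029 0.1024] yaw 0.084 tilt [ 0.0001 -0.0001] F [ 0.2 -0.2 -2.2] M [ 0.    0.04 -0.02] op 0.0136 ff 58.0 q6 1.35
```

Converted, 3 mm is 0.003, 2 mm is 0.002.

carry_out([
  [0,0,0,0.001,0,0,0],
  [0,0,0,0.002,0,0,0],
  [0,0,0,0.003,0,0,0],
  [0,0,0,0.003,0,0,0],
])

```text
t: 19.42
tcp_pos: [0.5439, 0.0029, 0.1017]
ee_rot: [[0.996, 0.084, 0.002], [0.084, -0.996, -0.001], [0.002, 0.001, -1.0]]
force: [-6.4, 0.5, 15.3]
opening: 0.0138
finger_force: 58.0
```

```bash
python3 r.py
```

```text
t 19.42 tcp [0.5439 0.0029 0.1017] yaw 0.0842 tilt [ 0.002  -0.0005] F [-6.4  0.5 15.3] M [ 0.08  1.05 -0.03] op 0.0138 ff 58.0 q6 1.35
```

Converted, -1.5 mm is -0.0015, -46 degrees is -0.4014.

carry_out([
  [0,0,0,-0.0015,0,0,0],
  [0,0,0,-0.0015,0,0,-0.0436],
  [0,0,0,-0.0015,0,0,-0.0916],
  [0,0,0,-0.0015,0,0,-0.1396],
  [0,0,0,-0.0015,0,0,-0.1876],
  [0,0,0,-0.0015,0,0,-0.2356],
  [0,0,0,-0.0015,0,0,-0.2836],
  [0,0,0,-0.0015,0,0,-0.3316],
  [0,0,0,-0.0015,0,0,-0.3752],
  [0,0,0,-0.0015,0,0,-0.4014],
])

```text
t: 20.25
tcp_pos: [0.5444, 0.0028, 0.1017]
ee_rot: [[0.629, 0.778, 0.002], [0.778, -0.629, -0.0], [0.001, 0.002, -1.0]]
force: [0.0, -0.2, 4.0]
opening: 0.0134
finger_force: 58.0
```

```bash
python3 r.py
```

```text
t 20.25 tcp [0.5444 0.0028 0.1017] yaw 0.8911 tilt [ 0.0021 -0.0003] F [ 0.  -0.2  4. ] M [ 0.02  0.02 -0.11] op 0.0134 ff 58.0 q6 0.54
```

Converted, -10 mm is -0.01, -8 mm is -0.008, -1 degrees is -0.0087.

carry_out([
  [0,0,0,0,0,0,-0.0087],
  [0,0,0,0,0,0,-0.0087],
  [0,0,0,-0.002,0,0,-0.0087],
  [0,0,0,-0.004,0,0,-0.0087],
  [0,0,0,-0.006,0,0,-0.0087],
  [0,0,0,-0.008,0,0,-0.0087],
  [0,0,0,-0.01,0,0,-0.0087],
  [0,0,0,-0.01,0,0,-0.0087],
])

```text
t: 20.92
tcp_pos: [0.5438, 0.0029, 0.1112]
ee_rot: [[0.618, 0.786, 0.0], [0.786, -0.618, -0.0], [0.0, 0.0, -1.0]]
force: [0.1, 0.4, -1.5]
opening: 0.0137
finger_force: 58.0
```

```bash
python3 r.py; python3 - <<'E'
from workcell import env
import numpy as np
print(np.round(env.get_obs()['force'],1))
E
```

```text
t 20.92 tcp [0.5438 0.0029 0.1112] yaw 0.9042 tilt [ 0.0005 -0.0002] F [ 0.1  0.4 -1.5] M [ 0.01 -0.04  0.01] op 0.0137 ff 58.0 q6 0.53
[ 0.1  0.4 -1.5]
```

Converted, -80 mm is -0.08, -72 mm is -0.072.

carry_out([
  [0,0,0,-0.008,0,0,0],
  [0,0,0,-0.022,0,0,0],
  [0,0,0,-0.04,0,0,0],
  [0,0,0,-0.058,0,0,0],
  [0,0,0,-0.072,0,0,0],
  [0,0,0,-0.08,0,0,0],
  [0,0,0,-0.08,0,0,0],
  [0,0,0,-0.08,0,0,0],
])

```text
t: 21.58
tcp_pos: [0.5435, 0.003, 0.1909]
ee_rot: [[0.618, 0.786, 0.0], [0.786, -0.618, -0.0], [0.0, 0.0, -1.0]]
force: [0.2, 0.5, -1.7]
opening: 0.0133
finger_force: 58.0
```

```bash
python3 r.py .5439,.0029,.1917,.904; python3 - <<'E'
from h import *
a=[]
for n,(r,c) in(('top',(224,317)),('side',(215,268))):
    s=vision.snapshot(n); a.append(cv2.resize(s['frame'][r-50:r+50,c-50:c+50,::-1],(400,400),interpolation=cv2.INTER_CUBIC))
cv2.imwrite('pics/e1.png',np.hstack(a))
E
```

```text
t 21.58 tcp [0.5435 0.003  0.1909] yaw 0.9043 tilt [ 0.0002 -0.0001] F [ 0.2  0.5 -1.7] M [-0.01 -0.06  0.02] op 0.0133 ff 58.0 q6 0.53
.5439,.0029,.1917,.904 [0.2, 0.4, -0.8, 0.0, -0.0, 0.0]
```

View pics/e1.png

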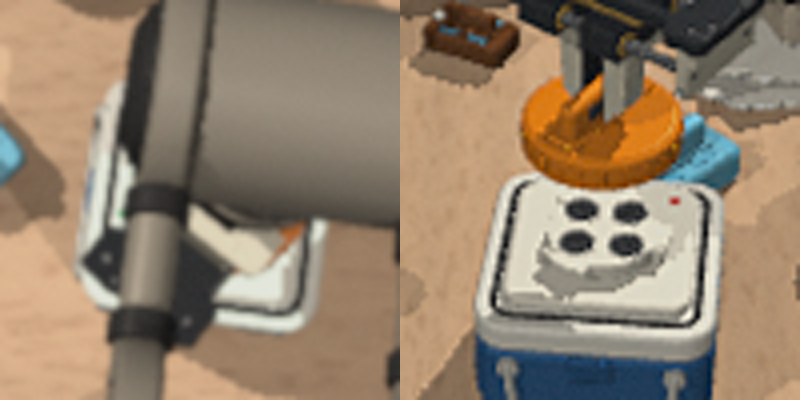

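The side view shows the white inner lid seated flush in the carrier, with its four ports open and the red dot at its upper right. The gripper holds the cap level above it, so I'm handing the job in.

```bash
python3 -c "
from workcell import env
print(env.job_done())"
```

```text
the job is handed in; nothing more can be done
None
```

I handed the job in at about 22 s of the 58 s allowed: the cold pack is home in its pocket, the inner lid is seated, and the unlocked cap is held level about 9 cm above its seat; the hand-in gave no verdict.

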